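# Chock and display a tin of dates

### The job

Put the red tin on show: first set the yellow chock on the white sloping board, thick end downhill and toe uphill, and let go of it; only then take the tin from its leaning cradle and lay it on its side across the slope, in about the middle of the board. Keep hold of the tin until it rests against the chock's sloping face, then let go, so that it stays put without rolling. Set both down gently, do not drop them, and leave the cup, tub and covered dish where they are.

Things in the scene. Friction and masses are not known exactly. Their poses are not given: they have to be found in the camera images.
- board: Fixed white display board with thin green edging at both ends and a blue stripe along its uphill edge, 200 mm (own x, level) by 240 mm (own y, sloping), no lips. Origin on the table under its centre. The top surface is at 36 mm height at the centre and slopes 9 degrees: it rises towards own +y and falls towards own -y (downhill). Own z is vertical.
- board_high (a point): The middle of the board's top (uphill) edge, 120 mm from the board's centre along the board's own +y, about 55 mm high. Its axes are the board's.
- cradle: Fixed steel cradle, base 160 mm (own x) by 100 mm, origin under the base. Two 6 mm rods, 32 mm apart, lean at 30 degrees, rising towards own +x (away from the robot); the tin lies on them, its centre 92 mm above the origin. A 44 mm wide stop at the low (-x) end stays below the tin's axis. The tin's sides are free for fingers along its whole length.
- tin: Red tin with two brass bands and steel ends: rigid cylinder 60 mm in diameter, 150 mm long, about 0.35 kg. Origin at its centre; own x is its axis. It starts in the cradle, leaning 30 degrees from level (the end away from the robot is up). It rolls freely on the board.
- chock: Loose yellow wedge-shaped wheel chock with a dark band, 80 mm long (own x), 44 mm wide (own y, flat sides to grip), 40 mm high, about 0.25 kg. Origin at the centre of its underside. Toe at own x = -40 mm, 5 mm high; the face rises at 40 degrees to the flat top, which runs from x = +2 mm to the thick end at +40 mm. Only friction keeps it on the board.
- chock_rest (a point): Point in front of the chock's face where the middle of the tin's axis lies when the tin rests against the face on the same surface: 56 mm from the chock's origin towards the toe, 30 mm above its underside. The chock covers only the middle 44 mm of the tin's length, so fingers fit beside it if the tin is held about 45 mm from its middle.
- cup: Green cup, 68 mm in diameter, 75 mm high, a bystander; origin at the centre of its underside.
- tub: White tub heaped with brown dates, 140 by 100 by 42 mm, a bystander; origin at the centre of its underside.
- dish: Round steel dish with domed cover, 176 mm in diameter, 112 mm high, a bystander; origin at the centre of its underside.
Things that resemble listed ones, but are neither listed nor needed, are in the scene too. What is shaped like the tin but orange is not meant. There is more than one size of the chock; the job needs the smaller.

How it is judged (in metres and radians):
On the way, in this order (a step that is already met when the one before it is completed fails the run):
1. the chock stands released on the board, toe uphill, while the tin is still in its cradle (contact force between chock and board above 0.5 N and contact force between the fingers and chock below 0.05 N and linear speed of chock below 0.02 m/s and x of board_high in the frame of chock below -0.05 m and angle between the x axis of chock and the y axis of board, either way round below 0.4 rad and distance of tin from where it was at the start of the episode below 0.02 m), for 0.2 s.
2. the tin, still held by the fingers and lying on its side, rests against the chock on the board (contact force between tin and chock above 0.1 N and contact force between the fingers and tin above 0.5 N and contact force between chock and board above 0.5 N and angle between tin's own x axis and vertical between 1.35 and 1.79 rad), for 0.1 s.
At the end, for the whole second after the job is handed in: Tin at rest on the board against the chock, released: centre within 35 mm (level) and 50 mm (along the slope) of the board centre, axis within 14 degrees of level direction. Chock rests on the board, released, toe uphill within 20 degrees (contact force between each of tin, chock and board above 0.5 N and contact force between tin and chock above 0.1 N and contact force between the fingers and tin below 0.05 N and contact force between the fingers and chock below 0.05 N and x of tin in the frame of board between -0.035 and 0.035 m and y of tin in the frame of board between -0.05 and 0.05 m and angle between the x axis of tin and the x axis of board, either way round below 0.25 rad and x of board_high in the frame of chock below -0.05 m and angle between the x axis of chock and the y axis of board, either way round below 0.4 rad and linear speed of each of tin, chock below 0.02 m/s and angular speed of tin below 0.3 rad/s); the robot touches nothing.
It fails at once if the tin falls or rolls free (faster than 0.35 m/s while no finger touches it) (linear speed of tin above 0.35 m/s and contact force between the fingers and tin below 0.01 N).
It fails at once if the chock is dropped (faster than 0.4 m/s while no finger touches it) (linear speed of chock above 0.4 m/s and contact force between the fingers and chock below 0.01 N).
It fails at once if a bystander is moved more than 20 mm (distance of any of cup, tub, dish from where it was at the start of the episode above 0.02 m).
It also fails if it takes over 61 s, if anything falls off the work surface, if the arm or the gripper's body presses on something with over 40 N, if the wrist force passes 120 N, or if a joint passes its speed limit or range.

### The arm

A 7-joint arm with a two-finger parallel gripper is mounted at the origin on the work surface. World frame = base frame: x ahead of the robot, y to its left, z up, the work surface at z = 0. Lengths are in mm, angles in rad, forces in N, time in s.
With the tool pointing down it reaches from about 400 to 875 mm from the base axis. Payload 4.4 kg.
Tool frame: the origin (TCP) lies midway between the tips of the shut fingers; the grasp point (between the pads) lies 19 mm behind it; x points along the fingers, z is the direction in which the jaws open and shut, and the axes are right-handed (so a half turn about x gives the same grasp; the last joint's range is limited). The gripper opens to 85 mm and grips with 20 to 120 N. Pads are 22 mm wide; open, the fingers measure 114 mm over their backs; the gripper's body (76 mm by 85 mm) begins 54 mm behind the grasp point. The pads swing forward as they close: fully open they stand 13 mm farther back than shut.
Start: joints at [-0.066, 0.628, 0.038, 1.517, -0.027, 0.996, -0.02], TCP at [650.014, 0.027, 231.313] pointing down, gripper open.
Joint ranges: [-3.06, 3.06], [-0.37, 2.12], [-1.25, 1.32], [0.18, 2.47], [-1.1, 4.24], [0.23, 1.98], [-2.94, 2.94]. Speed limits (rad/s): [2.57, 2.57, 3.14, 3.14, 3.14, 3.14, 3.14].

### API

Orientations are given as [roll, pitch, yaw] about the fixed x, y, z axes, in that order (R = Rz(yaw) Ry(pitch) Rx(roll)).
In Python, from cell import ctrl gives the robot as it stands. The module is installed in compiled form; this text tells all that it offers.
- The arm moves only by the tool servo_tool, never from a script. Its argument "rows" is a list of rows, each an object of numbers: "dx", "dy", "dz": the shift along the tool's x, y, z in units of 750 mm (1.0 is 750 mm); "wx", "wy", "wz": the turn, a rotation vector about the tool's x, y, z in units of 6 degrees (1.0 is 6 degrees); "fingers": the closure, from 0 (fully open) to 1 (shut). In form: [{"dx": .., "dy": .., "dz": .., "wx": .., "wy": .., "wz": .., "fingers": ..}, ...]. A call has 1 to 5 rows; each row shifts and turns the commanded pose from where the row before left it, along the tool's axes as they then stand; what a row does not reach is not made up. A row lasts 1/8 s, in which the tool goes at most 62.5 mm and 10.7 degrees, less where a joint would pass 70% of its speed; a pose out of reach is approached as far as the arm can. A call with a number of a shift or a turn outside -1 to 1 is refused whole. A call with a gripper value outside its range is refused whole. The fingers move at their own pace and stop on an object; the grip force is fixed at half the most. Time passes only in rows, so rows that do not move let the fingers close. It gives the time, the measured TCP pose, the force and the opening at its end, in the units of the state.
- ctrl.read_state(): the state, without advancing time (a new reading comes with each control period).
- ctrl.get_image(name): name is "scene" or "side" or "wrist"; returns the picture (384x512x3 uint8, red, green, blue); there is no depth.
- ctrl.camera_info(name): a dict with "fovy" (degrees; the focal length in pixels is half the picture's height over the tangent of half this angle, whatever the lens; pixels are square), "cx", "cy" (the principal point, pixels), "R" (3x3) and "t" (3): a world point X has camera coordinates R X + t. Camera axes: x right, y down, z forward; pixel columns grow to the right and rows downward; lengths in mm; the calibration is good to about 2 mm. A picture is of the moment at which its call begins: read the wrist's pose just before it. camera_info takes no time and is no camera call; for the wrist camera it gives the pose at the moment of the call.
- ctrl.finish_job(): hands the job in, once; it reports no verdict.
Trained networks look in the newest picture that a camera, given by its name, has taken for a name from the list of things; names that differ only in an ending like _2 or _b are one class to them, and where a whole thing is asked for, a point or a joint stands for the part that bears it (a point fixed in the world has none). Each returns a list of dicts, best first, with "conf" (0 to 1); they miss things now and then, are a little off and sometimes report something else, mostly with a low value. They report only what shows in the picture. A call takes as long as a camera call. They do not tell look-alikes from the thing itself.
- ctrl.search_frame(label, camera): "extent" ([centre column, centre row, width, height] in pixels, round what is visible of it).
- ctrl.silhouettes(label, camera): "region" (384x512 bool, what is visible of it) and "extent" ([centre column, centre row, width, height] in pixels, round what is visible of it).
- ctrl.mark_of(label, camera): "point" ([column, row] in pixels: a listed point, or the origin of a listed thing).
The state is a dict: "clock": time; "qpos": joint angles; "qd": joint speeds; "tau": joint torques, N m; "eef_pos": TCP position; "tool_rot": TCP orientation; "force": force on the tool from outside, world axes, zero at the start; "torque": the same for the moment, N m; "width": finger opening in mm.
Only numpy, scipy, OpenCV 4.12 (cv2) and the standard library are available. Lean on these libraries where they do the work, as an engineer would, in place of code of your own. Each camera call takes 0.05 s, during which the arm holds its last target.

## Working session

There is one attempt and no reset: what is moved stays moved. The work goes in short steps, Python scripts to look and compute and a tool call to move; the robot and the scene stay as the last step left them, time stands still between calls to the robot, and variables do not carry over. Pictures are saved under pics/ and viewed, and the job is handed in when it is done.

Besides the shell and the picture viewer there is one more tool, called as name(argument=value, ...) on one line, values as JSON. servo_tool: Moves the arm, as the interface text tells. Its arguments: {"type":"object","properties":{"rows":{"type":"array"}},"required":["rows"]}

```bash
mkdir -p pics
python3 - <<'E'
from cell import ctrl
import cv2,numpy as np
print(ctrl.read_state())
for n in ["scene","side","wrist"]:
    im=ctrl.get_image(n); cv2.imwrite(f"pics/{n}0.png",cv2.resize(im[:,:,::-1],(800,600),interpolation=cv2.INTER_CUBIC))
    print(n,ctrl.camera_info(n))
    for l in ["board","board_high","cradle","tin","chock","cup","tub","dish"]:
        try:
            s=[(np.round(d["extent"]),round(d["conf"],2)) for d in ctrl.search_frame(l,n)] if n!="wrist" or 1 else 0
            print(l,s)
        except Exception as e: print(l,e)
E
```

```text
{'clock': 0.0, 'qpos': array([-0.06581072,  0.6293336 ,  0.03845749,  1.51833146, -0.02697366,
        0.9963    , -0.02000772]), 'qd': array([-0.00036169, -0.00084628,  0.00118673,  0.00032156, -0.00016559,
       -0.00119543,  0.00023333]), 'tau': array([-1.11932164e-03, -5.63405585e+01,  1.22606792e+00, -1.93450052e+01,
        1.09587883e-02,  1.05136272e-02, -8.84369996e-06]), 'eef_pos': array([6.49396101e+02, 2.00777163e-02, 2.30409180e+02]), 'tool_rot': array([-3.11229495,  1.56894228, -3.11228935]), 'force': array([ 0.37111153, -0.3586871 , -1.15733053]), 'torque': array([-0.01500474,  0.02128813, -0.01048445]), 'width': 85.41105508688595}
scene {'fovy': 55.79866474712415, 'cx': 251.4689864352242, 'cy': 189.2609928806214, 'R': array([[ 0.7629095 ,  0.64640745, -0.01124693],
       [ 0.52539377, -0.63003528, -0.57185395],
       [-0.37673662,  0.43036374, -0.82027835]]), 't': array([-404.41762727, -218.94581927, 1423.50759563])}
board [(array([305., 173.,  82.,  74.]), 0.57)]
board_high [(array([307., 173.,  81.,  68.]), 0.58)]
cradle [(array([211., 259.,  59.,  41.]), 0.9), (
[... 1171 characters left out ...]
28, 'cy': 195.24211621679174, 'R': array([[ 9.99999222e-01, -7.90359645e-04,  9.64909329e-04],
       [-1.05987126e-03, -9.46295373e-01,  3.23301630e-01],
       [ 6.57564672e-04, -3.23302401e-01, -9.46295474e-01]]), 't': array([-650.52819814,  -41.28034516,  379.02988569])}
board [(array([213.,  45., 198.,  89.]), 0.81)]
board_high [(array([212.,  44., 197.,  86.]), 0.59)]
cradle [(array([196., 303., 104.,  83.]), 0.88)]
tin [(array([190., 333.,  62.,  52.]), 0.62), (array([268., 176.,  58.,  56.]), 0.43)]
chock [(array([ 42., 232.,  83.,  67.]), 0.8), (array([107., 172.,  85.,  48.]), 0.63)]
cup [(array([267., 176.,  58.,  61.]), 0.58)]
tub []
dish [(array([102., 380.,  35.,   5.]), 0.63)]
```

View pics/scene0.png

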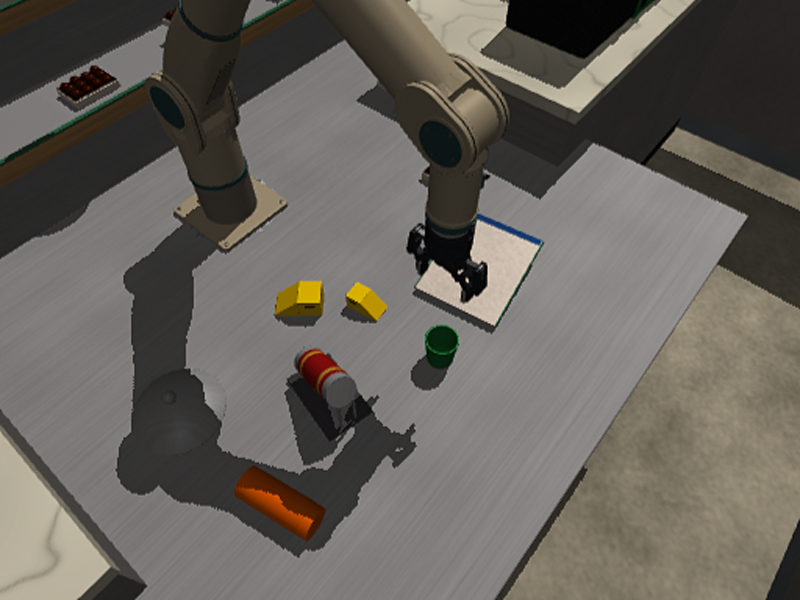

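View pics/side0.png

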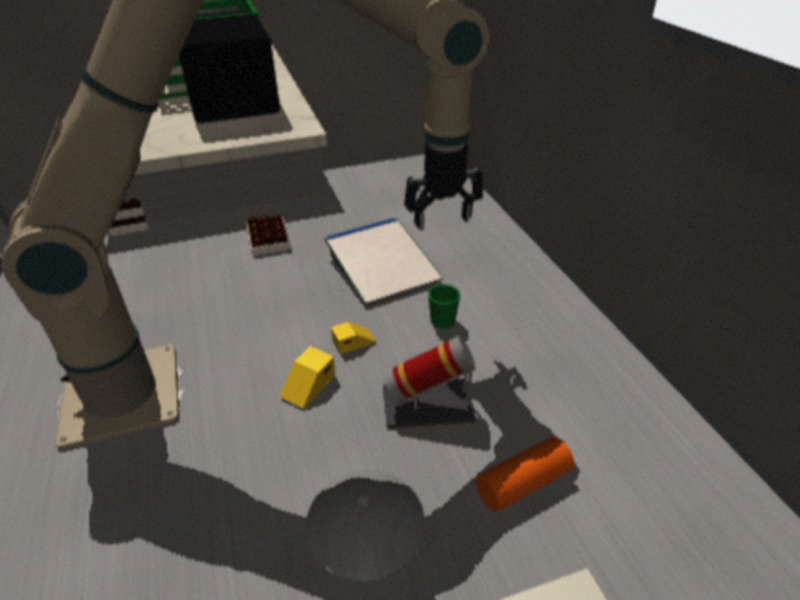

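View pics/wrist0.png

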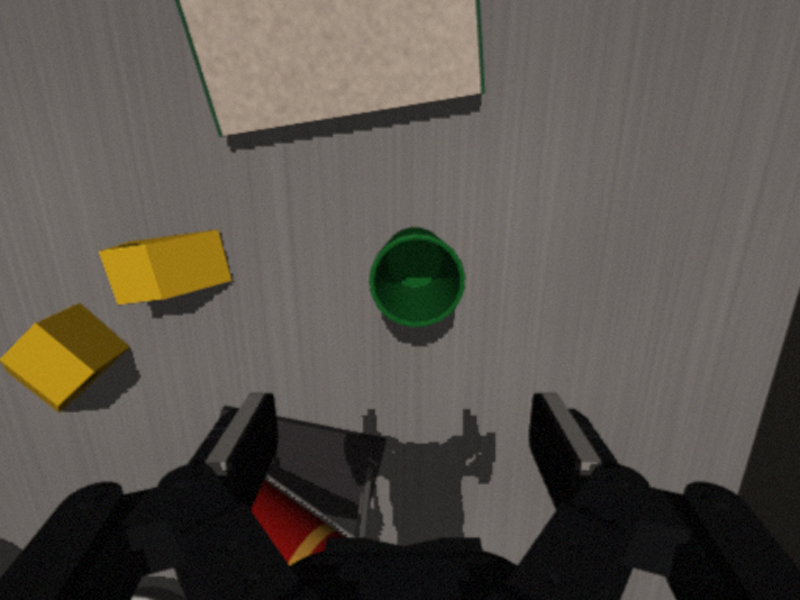

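The pictures agree on these points (800x600 pixels). The small chock is at scene (365,300) and side (350,338), with its toe towards +x. The large chock is at scene (300,300). The red tin is in the cradle at scene (325,378), and the orange decoy is at (280,500). The board's blue uphill edge is on the far (+y) side. Next I'll fit poses by matching silhouettes.

```bash
cat > h.py <<'E'
import cv2,numpy as np
from scipy.optimize import minimize
from scipy.spatial.transform import Rotation as Ro
W,H=512,384
def proj(ci,P):
    f=H/2/np.tan(np.radians(ci["fovy"])/2); c=P@np.array(ci["R"]).T+ci["t"]
    return np.c_[ci["cx"]+f*c[:,0]/c[:,2],ci["cy"]+f*c[:,1]/c[:,2]]
S=4
def hullmask(ci,P):
    p=proj(ci,P); m=np.zeros((H*S,W*S),np.uint8)
    p=np.clip(p,-2000,3000)
    cv2.fillConvexPoly(m,cv2.convexHull(np.round((p+.5)*S).astype(np.int32)),1)
    return cv2.resize(m.astype(np.float32),(W,H),interpolation=cv2.INTER_AREA)
def chockP(s=1):
    return np.array([(x,y,z) for y in(-22,22) for x,z in((-40,0),(-40,5),(2,40),(40,40),(40,0))],float)*s
def boardP():
    return np.array([(x,y,36+y*np.tan(np.radians(9))) for x in(-100,100) for y in(-118.5,118.5)],float)
a=np.linspace(0,2*np.pi,40,endpoint=False)
def tinP(): return np.vstack([np.c_[np.full(40,x),30*np.cos(a),30*np.sin(a)] for x in(-75,75)])
def place(P,x,y,z,R): return P@R.as_matrix().T+[x,y,z]
def fit(f,views,p0,step):
    def cost(p):
        P=f(p); t=0
        for ci,m,ign in views:
            h=hullmask(ci,P); w=(~ign)
            t+=(np.abs(h-m)*w).sum()/max(m.sum(),1)
        return t
    best=None
    for k in range(3):
        sim=np.vstack([p0]+[np.array(p0)+np.eye(len(p0))[i]*step[i] for i in range(len(p0))])
        r=minimize(cost,p0,method="Nelder-Mead",options=dict(initial_simplex=sim,xatol=.02,fatol=1e-4,maxiter=400))
        p0=r.x; step=[-s/2 for s in step]
    return r.x,r.fun
E
cat > look1.py <<'E'
from cell import ctrl
from h import *
D={}
for n in ["scene","side","wrist"]:
    ci=ctrl.camera_info(n); im=ctrl.get_image(n); D[n]=dict(ci=ci,im=im)
    D[n]["tin"]=[(d["conf"],d["region"],d["extent"]) for d in ctrl.silhouettes("tin",n)]
    D[n]["board"]=[(d["conf"],d["region"],d["extent"]) for d in ctrl.silhouettes("board",n)]
    D[n]["chock"]=[(d["conf"],d["region"],d["extent"]) for d in ctrl.silhouettes("chock",n)]
import pickle; pickle.dump(D,open("d1.pkl","wb"))
for n in D:
    for l in("tin","board","chock"): print(n,l,[(round(c,2),np.round(e),r.sum()) for c,r,e in D[n][l]])
E
python3 look1.py
```

```text
scene tin [(0.98, array([209., 242.,  42.,  38.]), np.int64(917)), (0.67, array([179., 320.,  59.,  42.]), np.int64(1442)), (0.23, array([211., 259.,  56.,  40.]), np.int64(820)), (0.15, array([234., 194.,  25.,  26.]), np.int64(354))]
scene board [(0.71, array([305., 174.,  79.,  73.]), np.int64(2384))]
scene chock [(0.87, array([234., 191.,  28.,  25.]), np.int64(391)), (0.84, array([194., 191.,  31.,  25.]), np.int64(601))]
side tin [(0.97, array([273., 237.,  61.,  37.]), np.int64(1196)), (0.55, array([336., 305.,  64.,  50.]), np.int64(1622))]
side board [(0.82, array([245., 167.,  76.,  56.]), np.int64(2495)), (0.72, array([284., 198.,  24.,  25.]), np.int64(454))]
side chock [(0.87, array([198., 240.,  37.,  39.]), np.int64(847)), (0.64, array([226., 216.,  26.,  22.]), np.int64(385))]
wrist tin [(0.72, array([189., 335.,  58.,  49.]), np.int64(1503))]
wrist board [(0.83, array([210.,  45., 197.,  90.]), np.int64(13678))]
wrist chock [(0.81, array([ 40., 230.,  80.,  65.]), np.int64(3087)), (0.8, array([106., 171.,  85.,  48.]), np.int64(2855))]
```

```bash
cat > fit1.py <<'E'
from h import *; import pickle
D=pickle.load(open("d1.pkl","rb"))
ign=np.zeros((H,W),bool)
def near(n,l,c):
    return min(D[n][l],key=lambda t:np.hypot(t[2][0]-c[0],t[2][1]-c[1]))[1]
def ymask(n,c):
    im=D[n]["im"].astype(int); m=((im[...,0]-im[...,2])>60)&((im[...,1]-im[...,2])>40)
    nl,lab=cv2.connectedComponents(m.astype(np.uint8)); r=near(n,"chock",c)
    ids=np.bincount(lab[r&m],minlength=nl); ids[0]=0
    out=lab==ids.argmax()
    return cv2.morphologyEx(out.astype(np.uint8),cv2.MORPH_CLOSE,np.ones((5,5))).astype(np.float32)
# chock
for name,cs in dict(small=dict(scene=(234,194),side=(226,216),wrist=(106,171)),big=dict(scene=(194,192),side=(198,240))).items():
    V=[(D[n]["ci"],ymask(n,c),ign) for n,c in cs.items()]
    print(name,[v[1].sum() for v in V])
    # init by least squares of centroid
    def back(n,c,z):
        ci=D[n]["ci"]; f=H/2/np.tan(np.radians(ci["fovy"])/2); R=np.array(ci["R"])
        d=R.T@np.array([(c[0]-ci["cx"])/f,(c[1]-ci["cy"])/f,1]); o=-R.T@ci["t"]; return (o+d*(z-o[2])/d[2])[:2]
    for n,c in cs.items(): print(n,back(n,c,20))
    x,y=back("scene",cs["scene"],20)
    res=[]
    for yaw in np.radians([0,60,120,180,240,300]):
        r=fit(lambda p:place(chockP(p[3]),p[0],p[1],0,Ro.from_euler("z",p[2])),V,[x,y,yaw,1.0],[10,10,.3,.1]); res.append(r)
    res.sort(key=lambda r:r[1]); 
    for r in res[:3]: print(r[0][:2],np.degrees(r[0][2])%360,r[0][3],r[1])
# board from wrist + side + scene(occluded)
def wm(n):
    im=D[n]["im"]; r=near(n,"board",dict(scene=(305,173),side=(245,169),wrist=(213,45))[n])
    return cv2.morphologyEx(r.astype(np.uint8),cv2.MORPH_CLOSE,np.ones((3,3))).astype(np.float32)
V=[(D[n]["ci"],wm(n),ign) for n in("side","wrist")]
x,y=back("side",(245,169),36)
res=[fit(lambda p:place(boardP(),p[0],p[1],0,Ro.from_euler("z",p[2])),V,[x,y,yw],[15,15,.2]) for yw in(-.2,0,.2)]
res.sort(key=lambda r:r[1]); print("board",[(r[0],r[1]) for r in res])
V=[(D[n]["ci"],near(n,"tin",c).astype(np.float32),ign) for n,c in dict(scene=(209,242),side=(274,237)).items()]
x,y=back("side",(274,237),92)
res=[fit(lambda p:place(tinP(),p[0],p[1],92,Ro.from_euler("ZY",[p[2],-np.pi/6])),V,[x,y,yw],[15,15,.2]) for yw in(-.4,0,.4)]
res.sort(key=lambda r:r[1]); print("tin",[(r[0],r[1]) for r in res])
for n,c in dict(scene=(281,221),side=(285,197),wrist=(267,176)).items(): print("cup",back(n,c,37))
E
python3 fit1.py
```

```text
small [np.float32(379.0), np.float32(369.0), np.float32(2893.0)]
scene [459.48774251  -8.01856345]
side [458.19571228 -15.76015605]
wrist [457.56874018  -4.73259292]
[459.92437896  -3.21371632] 187.59529722779254 0.9784817248310023 0.26048538088798523
[459.36496849  -2.93751735] 187.2760362030602 0.9714959625151871 0.26352354884147644
[459.79400861  -2.94023784] 187.03747220247348 0.9791480896871079 0.2639348804950714
big [np.float32(598.0), np.float32(845.0)]
scene [349.12508991 -89.358141  ]
side [351.2393055  -90.42888719]
[339.90573004 -95.39091154] 41.731533759266576 1.259201629466894 0.1377829909324646
[340.57290593 -94.89022334] 41.54985635776802 1.2527248163154414 0.14010483026504517
[340.25223005 -94.97734511] 40.841433027632974 1.257689352148285 0.1412191241979599
board [(array([5.92243290e+02, 2.26209834e+02, 1.58364457e-01]), np.float64(0.09874691069126129)), (array([5.91908397e+02, 2.26362898e+02, 1.58833174e-01]), np.float64(0.09924156963825226)), (array([5.91907408e+02, 2.26094628e+02, 1.58991624e-01]), np.float64(0.09990118443965912))]
tin [(array([ 5.42360561e+02, -2.13216448e+02, -2.17029668e-01]), np.float64(0.13836750388145447)), (array([ 5.42634896e+02, -2.12780235e+02, -2.32420662e-01]), np.float64(0.13945379853248596)), (array([ 5.42593847e+02, -2.12816029e+02, -2.31884550e-01]), np.float64(0.13958331942558289))]
cup [651.24736254   2.39170076]
cup [663.92137409  -8.3725202 ]
cup [661.73257331  -6.95731009]
```

```bash
cat > plan.py <<'E'
from cell import ctrl
from h import *
def cur():
    s=ctrl.read_state(); return np.array(s["eef_pos"]),Ro.from_euler("xyz",s["tool_rot"]),s
def tool(approach,jaw):
    x=np.array(approach,float);x/=np.linalg.norm(x); z=np.array(jaw,float); z-=x*(z@x); z/=np.linalg.norm(z)
    return Ro.from_matrix(np.c_[x,np.cross(z,x),z])
def plan(target,Rt,n=None,fingers=0,p0=None,R0=None,show=True):
    p,R,s=cur()
    if p0 is not None: p,R=p0,R0
    target=np.array(target,float)
    w=(R.inv()*Rt).as_rotvec(degrees=True)/6; 
    need=max(np.abs(w).max()/.97,np.linalg.norm(target-p)/58,1)
    n=n or int(np.ceil(need)); print("rows",n,"need",round(need,1))
    wk=np.round(w/n,2); dp=(target-p)/n; q=p.copy()
    for k in range(n):
        goal=p+dp*(k+1); d=np.round(R.inv().apply(goal-q)/750,3)
        if show: print("%s{\"dx\":%g,\"dy\":%g,\"dz\":%g,\"wx\":%g,\"wy\":%g,\"wz\":%g,\"fingers\":%g},"%(("-- " if k%5==0 else ""),*d,*wk,fingers))
        q=q+R.apply(d*750); R=R*Ro.from_rotvec(wk*6,degrees=True)
    return q,R
E
python3 - <<'E'
from plan import *
p,R,s=cur(); print(p,s["clock"])
a=np.radians(-82.4)
plan([448,-5,110],tool([0,0,-1],[np.cos(a),np.sin(a),0]))
E
```

```text
[6.50025328e+02 3.98274541e-03 2.31320591e+02] 1.95
rows 15 need 14.2
-- {"dx":0.011,"dy":-0,"dz":-0.018,"wx":0.92,"wy":0,"wz":-0,"fingers":0},
{"dx":0.011,"dy":-0.003,"dz":-0.018,"wx":0.92,"wy":0,"wz":-0,"fingers":0},
{"dx":0.01,"dy":-0.003,"dz":-0.017,"wx":0.92,"wy":0,"wz":-0,"fingers":0},
{"dx":0.011,"dy":-0.006,"dz":-0.017,"wx":0.92,"wy":0,"wz":-0,"fingers":0},
{"dx":0.011,"dy":-0.007,"dz":-0.017,"wx":0.92,"wy":0,"wz":-0,"fingers":0},
-- {"dx":0.011,"dy":-0.009,"dz":-0.016,"wx":0.92,"wy":0,"wz":-0,"fingers":0},
{"dx":0.01,"dy":-0.01,"dz":-0.014,"wx":0.92,"wy":0,"wz":-0,"fingers":0},
{"dx":0.011,"dy":-0.012,"dz":-0.014,"wx":0.92,"wy":0,"wz":-0,"fingers":0},
{"dx":0.011,"dy":-0.013,"dz":-0.013,"wx":0.92,"wy":0,"wz":-0,"fingers":0},
{"dx":0.011,"dy":-0.013,"dz":-0.011,"wx":0.92,"wy":0,"wz":-0,"fingers":0},
-- {"dx":0.011,"dy":-0.015,"dz":-0.01,"wx":0.92,"wy":0,"wz":-0,"fingers":0},
{"dx":0.01,"dy":-0.016,"dz":-0.008,"wx":0.92,"wy":0,"wz":-0,"fingers":0},
{"dx":0.011,"dy":-0.017,"dz":-0.007,"wx":0.92,"wy":0,"wz":-0,"fingers":0},
{"dx":0.011,"dy":-0.017,"dz":-0.005,"wx":0.92,"wy":0,"wz":-0,"fingers":0},
{"dx":0.011,"dy":-0.018,"dz":-0.004,"wx":0.92,"wy":0,"wz":-0,"fingers":0},
```

servo_tool(rows=[{"dx": 0.011, "dz": -0.018, "wx": 0.92, "fingers": 0}, {"dx": 0.011, "dy": -0.003, "dz": -0.018, "wx": 0.92, "fingers": 0}, {"dx": 0.01, "dy": -0.003, "dz": -0.017, "wx": 0.92, "fingers": 0}, {"dx": 0.011, "dy": -0.006, "dz": -0.017, "wx": 0.92, "fingers": 0}, {"dx": 0.011, "dy": -0.007, "dz": -0.017, "wx": 0.92, "fingers": 0}])

```text
schema error: expected keys dx, dy, dz, wx, wy, wz, fingers
```

servo_tool(rows=[{"dx": 0.011, "dy": -0.009, "dz": -0.016, "wx": 0.92, "fingers": 0}, {"dx": 0.01, "dy": -0.01, "dz": -0.014, "wx": 0.92, "fingers": 0}, {"dx": 0.011, "dy": -0.012, "dz": -0.014, "wx": 0.92, "fingers": 0}, {"dx": 0.011, "dy": -0.013, "dz": -0.013, "wx": 0.92, "fingers": 0}, {"dx": 0.011, "dy": -0.013, "dz": -0.011, "wx": 0.92, "fingers": 0}])

```text
schema error: expected keys dx, dy, dz, wx, wy, wz, fingers
```

servo_tool(rows=[{"dx": 0.011, "dy": -0.015, "dz": -0.01, "wx": 0.92, "fingers": 0}, {"dx": 0.01, "dy": -0.016, "dz": -0.008, "wx": 0.92, "fingers": 0}, {"dx": 0.011, "dy": -0.017, "dz": -0.007, "wx": 0.92, "fingers": 0}, {"dx": 0.011, "dy": -0.017, "dz": -0.005, "wx": 0.92, "fingers": 0}, {"dx": 0.011, "dy": -0.018, "dz": -0.004, "wx": 0.92, "fingers": 0}])

```text
schema error: expected keys dx, dy, dz, wx, wy, wz, fingers
```

Run:
```python
from plan import *
p,R,s=cur(); print(p,R.as_matrix().round(3),s["clock"],s["qpos"].round(2))
ci=ctrl.camera_info("wrist"); im=ctrl.get_image("wrist")
P=place(chockP(),460,-3,0,Ro.from_euler("z",187.5,degrees=True))
o=im[:,:,::-1].copy()
for q in proj(ci,P): cv2.circle(o,tuple(np.round(q).astype(int)),2,(255,0,255),-1)
cv2.imwrite("pics/w1.png",cv2.resize(o,(768,576)))
# overlay in scene/side with all fits
for n in("scene","side"):
    ci=ctrl.camera_info(n); o=ctrl.get_image(n)[:,:,::-1].copy(); o=cv2.resize(o,(1024,768))
    for P in (place(boardP(),592,226.2,0,Ro.from_euler("z",.1587)),place(tinP(),542.4,-213,92,Ro.from_euler("ZY",[-.225,-np.pi/6])),place(chockP(),460,-3,0,Ro.from_euler("z",187.5,degrees=True))):
        for q in proj(ci,P): cv2.circle(o,tuple(np.round(q*2+.5).astype(int)),1,(255,0,255),-1)
    cv2.imwrite(f"pics/{n}1.png",o[150:600,200:850])
```

```text
[6.50025328e+02 3.98274541e-03 2.31320591e+02] [[ 0.  0.  1.]
 [ 0.  1. -0.]
 [-1.  0.  0.]] 1.95 [-0.07  0.63  0.04  1.52 -0.03  1.   -0.02]
```

View pics/w1.png

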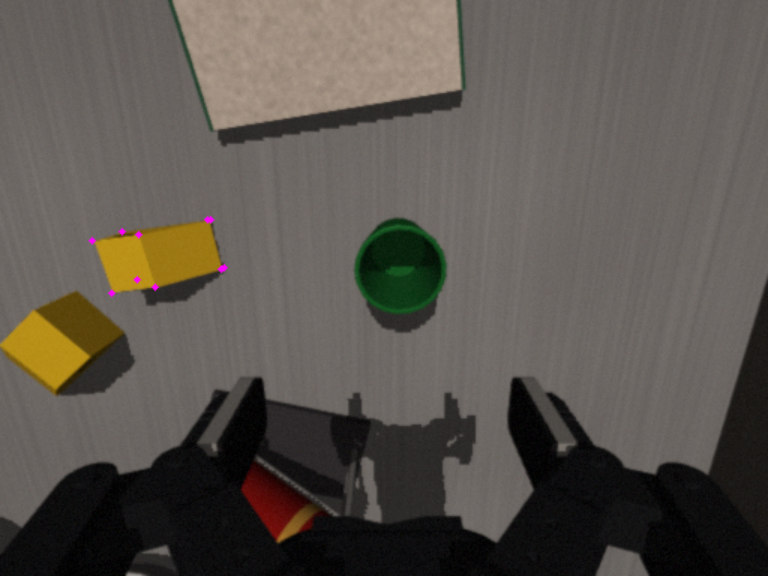

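View pics/scene1.png

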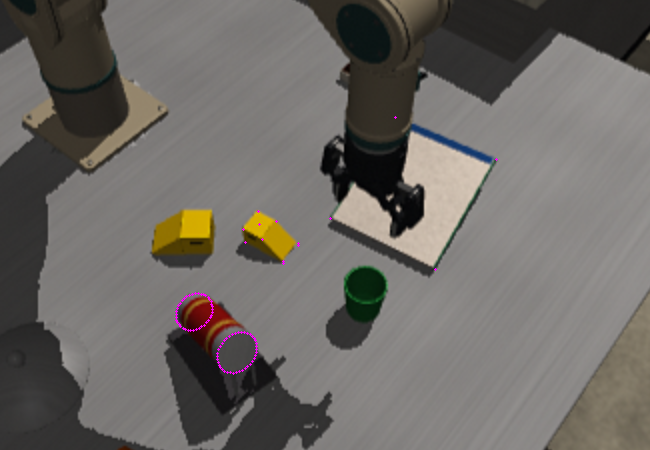

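View pics/side1.png

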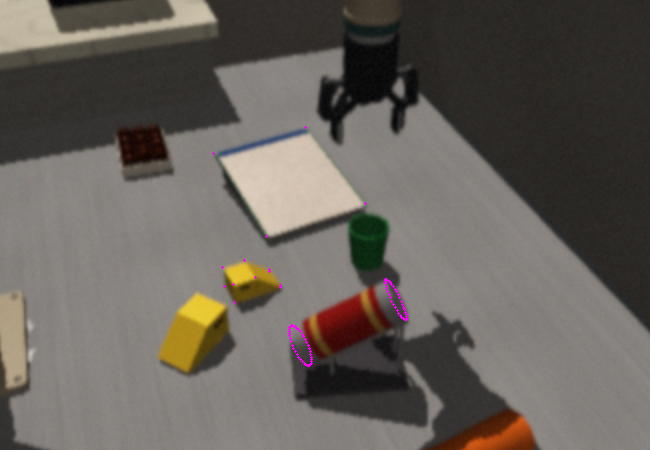

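The fits line up well in all three views. No move was made, because every row needs all of its keys. I'm sending the same rows again with the keys filled in.

servo_tool(rows=[{"dx": 0.011, "dy": 0, "dz": -0.018, "wx": 0.92, "wy": 0, "wz": 0, "fingers": 0}, {"dx": 0.011, "dy": -0.003, "dz": -0.018, "wx": 0.92, "wy": 0, "wz": 0, "fingers": 0}, {"dx": 0.01, "dy": -0.003, "dz": -0.017, "wx": 0.92, "wy": 0, "wz": 0, "fingers": 0}, {"dx": 0.011, "dy": -0.006, "dz": -0.017, "wx": 0.92, "wy": 0, "wz": 0, "fingers": 0}, {"dx": 0.011, "dy": -0.007, "dz": -0.017, "wx": 0.92, "wy": 0, "wz": 0, "fingers": 0}])

```text
clock: 2.72
eef_pos: [582.3, -1.4, 190.7]
tool_rot: [0.695, 1.57, 0.21]
force: [0.0, -0.2, -0.0]
width: 85.4
```

servo_tool(rows=[{"dx": 0.011, "dy": -0.009, "dz": -0.016, "wx": 0.92, "wy": 0, "wz": 0, "fingers": 0}, {"dx": 0.01, "dy": -0.01, "dz": -0.014, "wx": 0.92, "wy": 0, "wz": 0, "fingers": 0}, {"dx": 0.011, "dy": -0.012, "dz": -0.014, "wx": 0.92, "wy": 0, "wz": 0, "fingers": 0}, {"dx": 0.011, "dy": -0.013, "dz": -0.013, "wx": 0.92, "wy": 0, "wz": 0, "fingers": 0}, {"dx": 0.011, "dy": -0.013, "dz": -0.011, "wx": 0.92, "wy": 0, "wz": 0, "fingers": 0}])

```text
clock: 3.35
eef_pos: [515.3, -3.0, 150.2]
tool_rot: [1.269, 1.57, 0.302]
force: [0.1, -0.5, 0.3]
width: 85.5
```

servo_tool(rows=[{"dx": 0.011, "dy": -0.015, "dz": -0.01, "wx": 0.92, "wy": 0, "wz": 0, "fingers": 0}, {"dx": 0.01, "dy": -0.016, "dz": -0.008, "wx": 0.92, "wy": 0, "wz": 0, "fingers": 0}, {"dx": 0.011, "dy": -0.017, "dz": -0.007, "wx": 0.92, "wy": 0, "wz": 0, "fingers": 0}, {"dx": 0.011, "dy": -0.017, "dz": -0.005, "wx": 0.92, "wy": 0, "wz": 0, "fingers": 0}, {"dx": 0.011, "dy": -0.018, "dz": -0.004, "wx": 0.92, "wy": 0, "wz": 0, "fingers": 0}])

```text
clock: 3.98
eef_pos: [447.8, -4.7, 109.8]
tool_rot: [1.495, 1.57, 0.047]
force: [0.9, 0.0, -0.5]
width: 85.3
```

Run:
```python
from plan import *
p,R,s=cur(); print(p,R.as_matrix().round(3),s["clock"],s["qpos"].round(2))
ci=ctrl.camera_info("wrist"); im=ctrl.get_image("wrist")
P=place(chockP(),460,-3,0,Ro.from_euler("z",187.5,degrees=True))
o=cv2.resize(im[:,:,::-1],(768,576))
for q in proj(ci,P): cv2.circle(o,tuple(np.round(q*1.5+.25).astype(int)),2,(255,0,255),-1)
cv2.imwrite("pics/w2.png",o)
a=np.radians(-82.4)
plan([448,-5,8],tool([0,0,-1],[np.cos(a),np.sin(a),0]),n=4)
```

```text
[447.82375898  -4.6948124  109.76885026] [[ 0.001  0.992  0.122]
 [ 0.     0.122 -0.992]
 [-1.     0.001  0.   ]] 3.975 [-0.29  0.58  0.35  2.18 -0.46  0.44 -1.03]
rows 4 need 1.7
-- {"dx":0.034,"dy":0.001,"dz":0,"wx":-0.03,"wy":-0,"wz":0.01,"fingers":0},
{"dx":0.033,"dy":0.001,"dz":0.001,"wx":-0.03,"wy":-0,"wz":0.01,"fingers":0},
{"dx":0.034,"dy":0.002,"dz":-0,"wx":-0.03,"wy":-0,"wz":0.01,"fingers":0},
{"dx":0.033,"dy":0.001,"dz":0,"wx":-0.03,"wy":-0,"wz":0.01,"fingers":0},
```

View pics/w2.png

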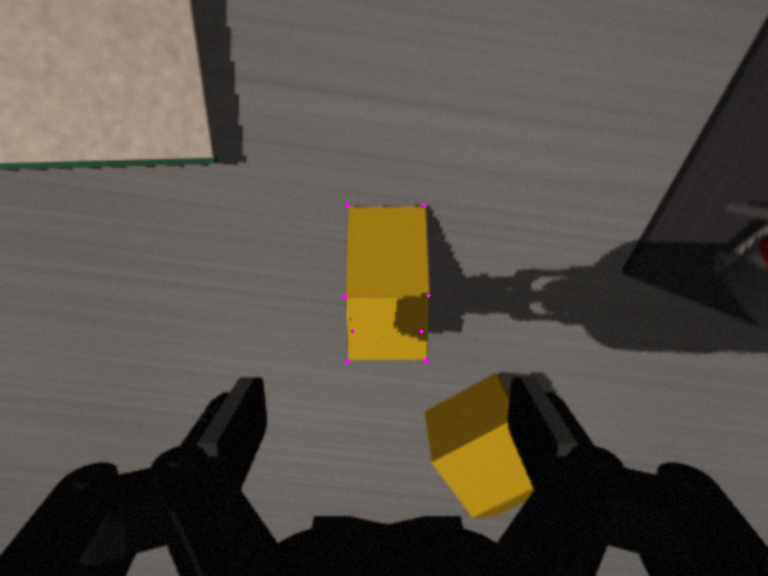

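The model corners sit on the small chock, with its flat top at (388,330) and toe at (385,206), between the open fingers. The big chock stays clear of the right finger. Going down now.

servo_tool(rows=[{"dx": 0.034, "dy": 0.001, "dz": 0, "wx": 0, "wy": 0, "wz": 0, "fingers": 0}, {"dx": 0.034, "dy": 0, "dz": 0, "wx": 0, "wy": 0, "wz": 0, "fingers": 0}, {"dx": 0.034, "dy": 0, "dz": 0, "wx": 0, "wy": 0, "wz": 0, "fingers": 0}, {"dx": 0.033, "dy": 0, "dz": 0, "wx": 0, "wy": 0, "wz": 0, "fingers": 0}, {"dx": 0, "dy": 0, "dz": 0, "wx": 0, "wy": 0, "wz": 0, "fingers": 0}])

```text
clock: 4.65
eef_pos: [447.8, -3.7, 13.8]
tool_rot: [-2.254, 1.566, 2.584]
force: [-0.1, 0.2, -0.0]
width: 85.0
```

servo_tool(rows=[{"dx": 0, "dy": 0, "dz": 0, "wx": 0, "wy": 0, "wz": 0, "fingers": 1}, {"dx": 0, "dy": 0, "dz": 0, "wx": 0, "wy": 0, "wz": 0, "fingers": 1}, {"dx": 0, "dy": 0, "dz": 0, "wx": 0, "wy": 0, "wz": 0, "fingers": 1}, {"dx": 0, "dy": 0, "dz": 0, "wx": 0, "wy": 0, "wz": 0, "fingers": 1}, {"dx": 0, "dy": 0, "dz": 0, "wx": 0, "wy": 0, "wz": 0, "fingers": 1}])

```text
clock: 5.28
eef_pos: [448.6, -3.9, 15.7]
tool_rot: [3.084, 1.568, 1.639]
force: [-0.7, -0.8, 6.7]
width: 42.9
```

servo_tool(rows=[{"dx": -0.005, "dy": 0, "dz": 0, "wx": 0, "wy": 0, "wz": 0, "fingers": 1}, {"dx": -0.03, "dy": 0, "dz": 0, "wx": 0, "wy": 0, "wz": 0, "fingers": 1}, {"dx": -0.06, "dy": 0, "dz": 0, "wx": 0, "wy": 0, "wz": 0, "fingers": 1}, {"dx": -0.06, "dy": 0, "dz": 0, "wx": 0, "wy": 0, "wz": 0, "fingers": 1}, {"dx": -0.03, "dy": 0, "dz": 0, "wx": 0, "wy": 0, "wz": 0, "fingers": 1}])

```text
clock: 5.9
eef_pos: [448.5, -4.1, 155.6]
tool_rot: [3.09, 1.568, 1.644]
force: [-0.0, -0.2, -3.7]
width: 43.0
```

```bash
cat > chk.py <<'E'
from plan import *
p,R,s=cur(); print(p,s["width"],s["force"],s["clock"])
ci=ctrl.camera_info("wrist"); im=ctrl.get_image("wrist")
cv2.imwrite("pics/w3.png",cv2.resize(im[:,:,::-1],(768,576)))
yaw=.1587; Rb=Ro.from_euler("ZX",[yaw,np.radians(9)]); c=np.array([592,226.2,36])
Rc=Rb*Ro.from_euler("z",-90,degrees=True)   # chock frame: x = -board y
S=-51
o=c+Rb.apply([0,S,0])
print("chock origin target",o)
Rt=tool(Rb.apply([0,0,-1]),Rb.apply([1,0,0]))
zt=p  # grasp TCP in chock frame at lift: x=12, z=8
def tcp(h): return o+Rc.apply([12,0,8+h])
q,Rq=plan(tcp(90),Rt,fingers=1)
print("down"); plan(tcp(0),Rt,n=4,fingers=1,p0=q,R0=Rq)
E
python3 chk.py
```

```text
[448.4718789   -4.13457345 155.56315581] 42.97080083662232 [-0.04223186 -0.16269647 -3.69532096] 5.9
chock origin target [599.9605394  176.46089253  28.02184228]
rows 16 need 15.8
-- {"dx":0.003,"dy":0.014,"dz":-0.011,"wx":-0.96,"wy":0.08,"wz":0.07,"fingers":1},
{"dx":0.003,"dy":0.016,"dz":-0.01,"wx":-0.96,"wy":0.08,"wz":0.07,"fingers":1},
{"dx":0.003,"dy":0.016,"dz":-0.008,"wx":-0.96,"wy":0.08,"wz":0.07,"fingers":1},
{"dx":0.004,"dy":0.017,"dz":-0.006,"wx":-0.96,"wy":0.08,"wz":0.07,"fingers":1},
{"dx":0.003,"dy":0.017,"dz":-0.004,"wx":-0.96,"wy":0.08,"wz":0.07,"fingers":1},
-- {"dx":0.004,"dy":0.018,"dz":-0.003,"wx":-0.96,"wy":0.08,"wz":0.07,"fingers":1},
{"dx":0.004,"dy":0.018,"dz":-0.001,"wx":-0.96,"wy":0.08,"wz":0.07,"fingers":1},
{"dx":0.004,"dy":0.018,"dz":0.001,"wx":-0.96,"wy":0.08,"wz":0.07,"fingers":1},
{"dx":0.005,"dy":0.018,"dz":0.003,"wx":-0.96,"wy":0.08,"wz":0.07,"fingers":1},
{"dx":0.004,"dy":0.017,"dz":0.005,"wx":-0.96,"wy":0.08,"wz":0.07,"fingers":1},
-- {"dx":0.004,"dy":0.017,"dz":0.006,"wx":-0.96,"wy":0.08,"wz":0.07,"fingers":1},
{"dx":0.005,"dy":0.016,"dz":0.008,"wx":-0.96,"wy":0.08,"wz":0.07,"fingers":1},
{"dx":0.004,"dy":0.015,"dz":0.01,"wx":-0.96,"wy":0.08,"wz":0.07,"fingers":1},
{"dx":0.005,"dy":0.014,"dz":0.011,"wx":-0.96,"wy":0.08,"wz":0.07,"fingers":1},
{"dx":0.004,"dy":0.013,"dz":0.012,"wx":-0.96,"wy":0.08,"wz":0.07,"fingers":1},
-- {"dx":0.005,"dy":0.011,"dz":0.014,"wx":-0.96,"wy":0.08,"wz":0.07,"fingers":1},
down
rows 4 need 1.5
-- {"dx":0.03,"dy":-0,"dz":0,"wx":0.02,"wy":-0.01,"wz":-0.01,"fingers":1},
{"dx":0.03,"dy":-0,"dz":0,"wx":0.02,"wy":-0.01,"wz":-0.01,"fingers":1},
{"dx":0.03,"dy":-0,"dz":0,"wx":0.02,"wy":-0.01,"wz":-0.01,"fingers":1},
{"dx":0.03,"dy":-0,"dz":0,"wx":0.02,"wy":-0.01,"wz":-0.01,"fingers":1},
```

View pics/w3.png

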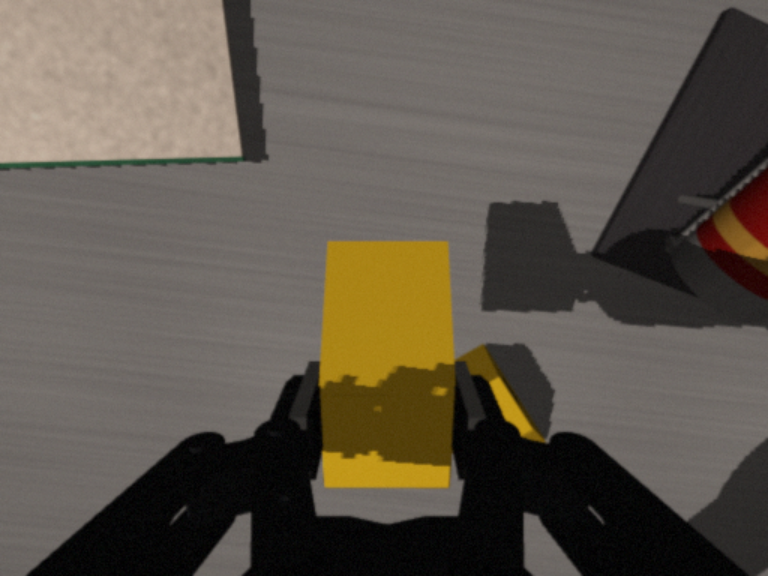

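```bash
cat > ft.py <<'E'
from plan import *
p,R,s=cur(); ci=ctrl.camera_info("wrist"); im=ctrl.get_image("wrist")
i=im.astype(int); m=((i[...,0]-i[...,2])>40)&((i[...,1]-i[...,2])>25)
m[:, :205]=0; m[:,304:]=0
m=m.astype(np.float32); ys,xs=np.where(m>0); print(xs.min(),xs.max(),ys.min(),ys.max(),m.sum())
ign=np.zeros((H,W),bool)
# chock frame in tool: chock z=-tool x ; chock y = tool z; chock x = y×z
zt=np.array([-1,0,0]); yt=np.array([0,0,1.]); M=np.c_[np.cross(yt,zt),yt,zt]
def f(q):
    Rc=R*Ro.from_matrix(M)*Ro.from_euler("zy",[q[3],q[4]],degrees=True)
    return place(chockP(),*(p+R.apply(R.inv().apply([0,0,0]))+ (R*Ro.from_matrix(M)).apply([q[0],q[1],q[2]])),Rc)
for z0 in(-8,-15):
    r=fit(f,[(ci,m,ign)],[-12,0,z0,0,0],[4,2,4,2,2]); print(r)
r=fit(lambda q:f([q[0],q[1],q[2],q[3],0]),[(ci,m,ign)],[-12,0,-12,0],[4,2,4,2]); print(r)
E
python3 ft.py
```

```text
212 303 160 325 14423.0
(array([-11.33324564,   0.47196124, -17.48534438,  -0.08957304,
         3.0874051 ]), np.float64(0.013156070373952389))
(array([-11.32697301,   0.44296311, -17.50169855,  -0.16186623,
         3.11047106]), np.float64(0.013385738246142864))
(array([-10.68934023,   0.43138954, -18.19106101,  -0.10789301]), np.float64(0.015600083395838737))
```

servo_tool(rows=[{"dx": 0.003, "dy": 0.014, "dz": -0.011, "wx": -0.96, "wy": 0.08, "wz": 0.07, "fingers": 1}, {"dx": 0.003, "dy": 0.016, "dz": -0.01, "wx": -0.96, "wy": 0.08, "wz": 0.07, "fingers": 1}, {"dx": 0.003, "dy": 0.016, "dz": -0.008, "wx": -0.96, "wy": 0.08, "wz": 0.07, "fingers": 1}, {"dx": 0.004, "dy": 0.017, "dz": -0.006, "wx": -0.96, "wy": 0.08, "wz": 0.07, "fingers": 1}, {"dx": 0.003, "dy": 0.017, "dz": -0.004, "wx": -0.96, "wy": 0.08, "wz": 0.07, "fingers": 1}])

```text
clock: 6.62
eef_pos: [495.5, 43.9, 141.4]
tool_rot: [2.268, 1.514, 1.329]
force: [0.3, 0.1, -2.3]
width: 43.0
```

servo_tool(rows=[{"dx": 0.004, "dy": 0.018, "dz": -0.003, "wx": -0.96, "wy": 0.08, "wz": 0.07, "fingers": 1}, {"dx": 0.004, "dy": 0.018, "dz": -0.001, "wx": -0.96, "wy": 0.08, "wz": 0.07, "fingers": 1}, {"dx": 0.004, "dy": 0.018, "dz": 0.001, "wx": -0.96, "wy": 0.08, "wz": 0.07, "fingers": 1}, {"dx": 0.005, "dy": 0.018, "dz": 0.003, "wx": -0.96, "wy": 0.08, "wz": 0.07, "fingers": 1}, {"dx": 0.004, "dy": 0.017, "dz": 0.005, "wx": -0.96, "wy": 0.08, "wz": 0.07, "fingers": 1}])

```text
clock: 7.25
eef_pos: [544.1, 92.2, 129.8]
tool_rot: [1.967, 1.461, 1.531]
force: [0.1, 0.7, -2.5]
width: 42.8
```

servo_tool(rows=[{"dx": 0.004, "dy": 0.017, "dz": 0.006, "wx": -0.96, "wy": 0.08, "wz": 0.07, "fingers": 1}, {"dx": 0.005, "dy": 0.016, "dz": 0.008, "wx": -0.96, "wy": 0.08, "wz": 0.07, "fingers": 1}, {"dx": 0.004, "dy": 0.015, "dz": 0.01, "wx": -0.96, "wy": 0.08, "wz": 0.07, "fingers": 1}, {"dx": 0.005, "dy": 0.014, "dz": 0.011, "wx": -0.96, "wy": 0.08, "wz": 0.07, "fingers": 1}, {"dx": 0.004, "dy": 0.013, "dz": 0.012, "wx": -0.96, "wy": 0.08, "wz": 0.07, "fingers": 1}])

```text
clock: 7.88
eef_pos: [592.0, 140.5, 119.0]
tool_rot: [1.696, 1.415, 1.764]
force: [0.4, 0.3, -2.7]
width: 42.7
```

servo_tool(rows=[{"dx": 0.005, "dy": 0.011, "dz": 0.014, "wx": -0.96, "wy": 0.08, "wz": 0.07, "fingers": 1}, {"dx": 0, "dy": 0, "dz": 0, "wx": 0, "wy": 0, "wz": 0, "fingers": 1}])

```text
clock: 8.12
eef_pos: [602.2, 150.3, 116.5]
tool_rot: [1.64, 1.407, 1.806]
force: [-0.3, 0.4, -2.1]
width: 43.0
```

```bash
cat > chk2.py <<'E'
from plan import *
p,R,s=cur(); print(p,s["width"],s["force"],s["clock"],s["qpos"].round(2))
ci=ctrl.camera_info("wrist"); im=ctrl.get_image("wrist")
yaw=.1587; Rb=Ro.from_euler("ZX",[yaw,np.radians(9)]); c=np.array([592,226.2,36])
out=cv2.resize(im[:,:,::-1],(768,576))
for q in proj(ci,place(boardP(),*c*[1,1,0],Ro.from_euler("z",yaw))): cv2.circle(out,tuple(np.round(q*1.5).astype(int)),3,(255,0,255),-1)
cv2.imwrite("pics/w4.png",out)
Rc=Rb*Ro.from_euler("z",-90,degrees=True)
o=c+Rb.apply([0,-51,0])
Rt=tool(Rb.apply([0,0,-1]),Rb.apply([1,0,0]))
def tcp(h): return o+Rc.apply([11.3,-.5,17+h])
print("err",(tcp(0)-p), "in chock",Rc.inv().apply(p-tcp(0)))
q,Rq=plan(tcp(6),Rt,fingers=1,n=4)
print("down"); plan(tcp(-1),Rt,n=3,fingers=1,p0=q,R0=Rq)
E
python3 chk2.py
```

```text
[602.24309468 150.25431566 116.47382782] 42.97546283935173 [-0.2656813   0.35648528 -2.14927196] 8.125 [-0.23  0.73  0.05  1.7  -0.3   0.74  0.2 ]
err [ -0.59219108  12.48096685 -73.42899321] in chock [ 0.77800438 -1.38767621 74.46751863]
rows 4 need 1.2
-- {"dx":0.023,"dy":0,"dz":0.001,"wx":0.01,"wy":-0.03,"wz":-0.01,"fingers":1},
{"dx":0.023,"dy":0.001,"dz":0.001,"wx":0.01,"wy":-0.03,"wz":-0.01,"fingers":1},
{"dx":0.023,"dy":0,"dz":0.001,"wx":0.01,"wy":-0.03,"wz":-0.01,"fingers":1},
{"dx":0.023,"dy":0,"dz":0,"wx":0.01,"wy":-0.03,"wz":-0.01,"fingers":1},
down
rows 3 need 1
-- {"dx":0.003,"dy":0,"dz":0,"wx":0,"wy":-0,"wz":-0.01,"fingers":1},
{"dx":0.003,"dy":0,"dz":0,"wx":0,"wy":-0,"wz":-0.01,"fingers":1},
{"dx":0.003,"dy":0,"dz":0,"wx":0,"wy":-0,"wz":-0.01,"fingers":1},
```

View pics/w4.png

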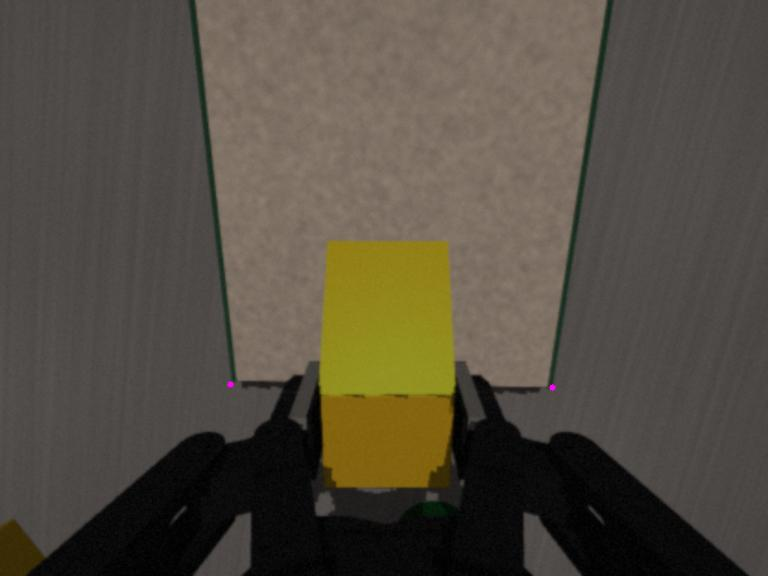

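The view shows the chock centred on the board and square to it, toe uphill. The board corners at (232,383) and (552,387) match the model. Lowering gently.

servo_tool(rows=[{"dx": 0.023, "dy": 0, "dz": 0.001, "wx": 0, "wy": -0.03, "wz": -0.01, "fingers": 1}, {"dx": 0.023, "dy": 0, "dz": 0.001, "wx": 0, "wy": -0.03, "wz": -0.01, "fingers": 1}, {"dx": 0.023, "dy": 0, "dz": 0, "wx": 0, "wy": -0.03, "wz": -0.01, "fingers": 1}, {"dx": 0.02, "dy": 0, "dz": 0, "wx": 0, "wy": -0.03, "wz": -0.01, "fingers": 1}, {"dx": 0.002, "dy": 0, "dz": 0, "wx": 0, "wy": 0, "wz": 0, "fingers": 1}])

```text
clock: 8.8
eef_pos: [600.9, 161.0, 49.2]
tool_rot: [1.568, 1.412, 1.734]
force: [-0.4, 1.3, -2.7]
width: 42.9
```

servo_tool(rows=[{"dx": 0.002, "dy": 0, "dz": 0, "wx": 0, "wy": 0, "wz": 0, "fingers": 1}, {"dx": 0.002, "dy": 0, "dz": 0, "wx": 0, "wy": 0, "wz": 0, "fingers": 1}])

```text
clock: 9.05
eef_pos: [602.8, 161.2, 48.5]
tool_rot: [1.54, 1.413, 1.706]
force: [0.1, -0.2, -1.6]
width: 42.7
```

```bash
python3 chk2.py
```

```text
[602.83870291 161.19762077  48.45274796] 42.66395195598522 [ 0.07117277 -0.23703627 -1.56453768] 9.05 [-0.23  0.83  0.02  1.74 -0.32  0.58  0.22]
err [-1.18779932  1.53766174 -5.40791334] in chock [0.83906393 0.92986903 5.60821833]
rows 4 need 1
-- {"dx":-0,"dy":0,"dz":-0,"wx":0.02,"wy":0.01,"wz":-0,"fingers":1},
{"dx":-0,"dy":0.001,"dz":-0,"wx":0.02,"wy":0.01,"wz":-0,"fingers":1},
{"dx":-0.001,"dy":-0,"dz":-0.001,"wx":0.02,"wy":0.01,"wz":-0,"fingers":1},
{"dx":0,"dy":0,"dz":0,"wx":0.02,"wy":0.01,"wz":-0,"fingers":1},
down
rows 3 need 1
-- {"dx":0.003,"dy":0,"dz":0,"wx":-0,"wy":-0,"wz":-0,"fingers":1},
{"dx":0.003,"dy":0,"dz":0,"wx":-0,"wy":-0,"wz":-0,"fingers":1},
{"dx":0.004,"dy":0,"dz":0,"wx":-0,"wy":-0,"wz":-0,"fingers":1},
```

servo_tool(rows=[{"dx": 0.002, "dy": 0, "dz": 0, "wx": 0, "wy": 0, "wz": 0, "fingers": 1}, {"dx": 0.002, "dy": 0, "dz": 0, "wx": 0, "wy": 0, "wz": 0, "fingers": 1}])

```text
clock: 9.35
eef_pos: [602.3, 161.7, 45.1]
tool_rot: [1.547, 1.412, 1.712]
force: [-0.3, 0.1, -2.5]
width: 42.6
```

servo_tool(rows=[{"dx": 0.002, "dy": 0, "dz": 0, "wx": 0, "wy": 0, "wz": 0, "fingers": 1}, {"dx": 0, "dy": 0, "dz": 0, "wx": 0, "wy": 0, "wz": 0, "fingers": 1}])

```text
clock: 9.6
eef_pos: [601.9, 162.0, 43.3]
tool_rot: [1.551, 1.412, 1.717]
force: [-0.2, -0.1, -3.1]
width: 42.8
```

servo_tool(rows=[{"dx": 0.002, "dy": 0, "dz": 0, "wx": 0, "wy": 0, "wz": 0, "fingers": 1}, {"dx": 0, "dy": 0, "dz": 0, "wx": 0, "wy": 0, "wz": 0, "fingers": 1}])

```text
clock: 9.85
eef_pos: [601.9, 162.2, 41.8]
tool_rot: [1.551, 1.412, 1.716]
force: [-0.9, 0.5, -3.1]
width: 43.1
```

```bash
python3 chk2.py | head -3
```

```text
[601.9318298  162.21710254  41.83057767] 43.05684612583244 [-0.85512374  0.52089105 -3.09146578] 9.85 [-0.23  0.84  0.02  1.74 -0.32  0.57  0.22]
err [-0.2809262   0.51817998  1.21425694] in chock [ 0.73916994  0.19550555 -1.11231979]
rows 4 need 1
```

servo_tool(rows=[{"dx": 0.002, "dy": 0, "dz": 0, "wx": 0, "wy": 0, "wz": 0, "fingers": 1}, {"dx": 0, "dy": 0, "dz": 0, "wx": 0, "wy": 0, "wz": 0, "fingers": 1}])

```text
clock: 10.15
eef_pos: [602.1, 162.2, 41.6]
tool_rot: [1.548, 1.412, 1.714]
force: [-2.1, -1.3, 6.3]
width: 42.6
```

servo_tool(rows=[{"dx": 0.002, "dy": 0, "dz": 0, "wx": 0, "wy": 0, "wz": 0, "fingers": 1}, {"dx": 0, "dy": 0, "dz": 0, "wx": 0, "wy": 0, "wz": 0, "fingers": 1}])

```text
clock: 10.4
eef_pos: [602.1, 162.3, 41.6]
tool_rot: [1.547, 1.412, 1.712]
force: [-3.5, -4.0, 16.8]
width: 42.8
```

```bash
python3 chk2.py | head -3
```

```text
[602.1240339  162.28673775  41.60545859] 42.8099887409244 [-3.4574988  -3.95409932 16.81689072] 10.4 [-0.23  0.84  0.02  1.74 -0.33  0.57  0.22]
err [-0.4731303   0.44854477  1.43937602] in chock [ 0.73647368  0.39629911 -1.34067205]
rows 4 need 1
```

View pics/w4.png

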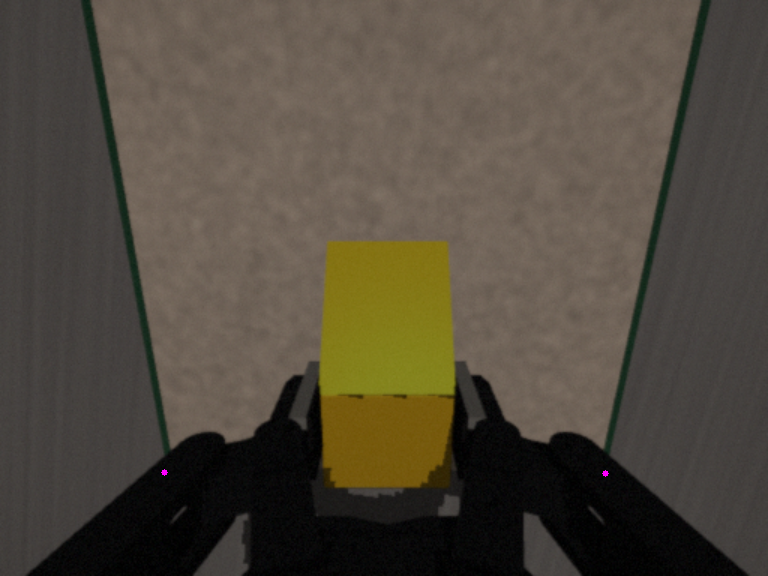

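It's in contact (16.8 N). I'll ease off a little, open the fingers, and retreat along the board normal.

servo_tool(rows=[{"dx": -0.002, "dy": 0, "dz": 0, "wx": 0, "wy": 0, "wz": 0, "fingers": 1}, {"dx": 0, "dy": 0, "dz": 0, "wx": 0, "wy": 0, "wz": 0, "fingers": 0}, {"dx": 0, "dy": 0, "dz": 0, "wx": 0, "wy": 0, "wz": 0, "fingers": 0}, {"dx": 0, "dy": 0, "dz": 0, "wx": 0, "wy": 0, "wz": 0, "fingers": 0}, {"dx": 0, "dy": 0, "dz": 0, "wx": 0, "wy": 0, "wz": 0, "fingers": 0}])

```text
clock: 11.08
eef_pos: [602.0, 162.5, 40.3]
tool_rot: [1.55, 1.412, 1.716]
force: [-0.0, 0.2, 0.9]
width: 85.6
```

servo_tool(rows=[{"dx": -0.02, "dy": 0, "dz": 0, "wx": 0, "wy": 0, "wz": 0, "fingers": 0}, {"dx": -0.06, "dy": 0, "dz": 0, "wx": 0, "wy": 0, "wz": 0, "fingers": 0}, {"dx": -0.06, "dy": 0, "dz": 0, "wx": 0, "wy": 0, "wz": 0, "fingers": 0}, {"dx": -0.06, "dy": 0, "dz": 0, "wx": 0, "wy": 0, "wz": 0, "fingers": 0}, {"dx": -0.06, "dy": 0, "dz": 0, "wx": 0, "wy": 0, "wz": 0, "fingers": 0}])

```text
clock: 11.7
eef_pos: [606.4, 131.5, 235.7]
tool_rot: [1.541, 1.413, 1.707]
force: [0.5, -0.7, 0.0]
width: 85.4
```

```bash
cat > fitc.py <<'E'
from plan import *
yaw=.1587; c=np.array([592,226.2,36])
ign=np.zeros((H,W),bool); V=[]
Rb0=Ro.from_euler("ZX",[yaw,np.radians(9)]); 
guess=c+Rb0.apply([0,-51,0])
for n in("wrist","side","scene"):
    ci=ctrl.camera_info(n); im=ctrl.get_image(n); i=im.astype(int); m=((i[...,0]-i[...,2])>50)&((i[...,1]-i[...,2])>30)
    g=proj(ci,guess[None])[0]; nl,lab,st,cen=cv2.connectedComponentsWithStats(m.astype(np.uint8))
    k=1+np.argmin([np.hypot(*(cen[j]-g))+(1e4 if st[j,4]<60 else 0) for j in range(1,nl)])
    mm=cv2.morphologyEx((lab==k).astype(np.uint8),cv2.MORPH_CLOSE,np.ones((5,5))).astype(np.float32)
    print(n,g.round(),cen[k].round(),st[k,4])
    V.append((ci,mm,ign)); 
    out=cv2.resize(im[:,:,::-1],(768,576)); 
    for q in proj(ci,place(boardP(),*c*[1,1,0],Ro.from_euler("z",yaw))): cv2.circle(out,tuple(np.round(q*1.5).astype(int)),3,(255,0,255),-1)
    cv2.imwrite(f"pics/{n}5.png",out)
def f(q): # board-plane coords
    return place(chockP(),*(c+Rb0.apply([q[0],q[1],0])),Rb0*Ro.from_euler("z",-90+q[2],degrees=True))
for VV in (V[:1],V):
    r=fit(f,VV,[0,-51,0],[5,5,4]); print("chock in board plane",r)
p,R,s=cur(); print(p,s["clock"],s["force"])
E
python3 fitc.py
```

```text
wrist [257. 157.] [258. 162.] 2867
side [249. 172.] [252. 171.] 261
scene [300. 180.] [298. 179.] 301
chock in board plane (array([  0.22667206, -52.26969995,   0.09213925]), np.float64(0.022479979321360588))
chock in board plane (array([ 2.23044564e-01, -5.15277599e+01, -2.64549308e-02]), np.float64(0.33696699142456055))
[608.38685099 131.40560016 236.92265167] 11.85 [ 0.299384    0.58497499 -0.99545466]
```

View pics/wrist5.png

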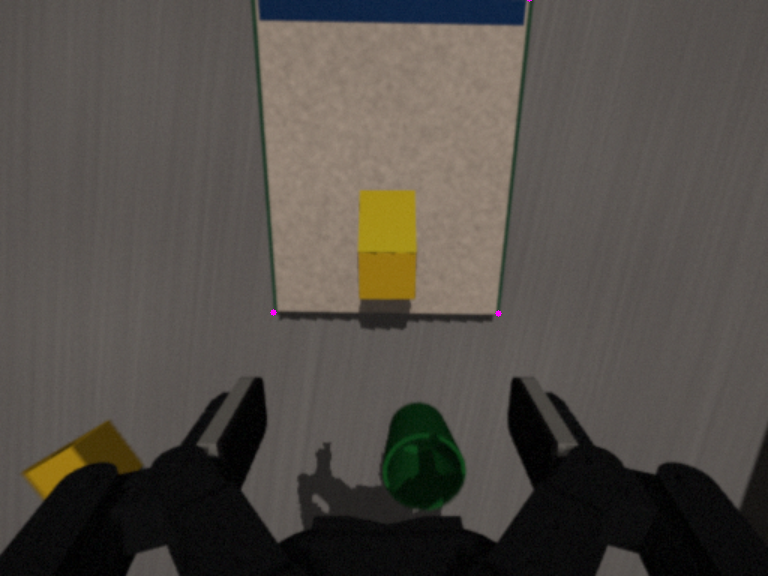

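View pics/side5.png

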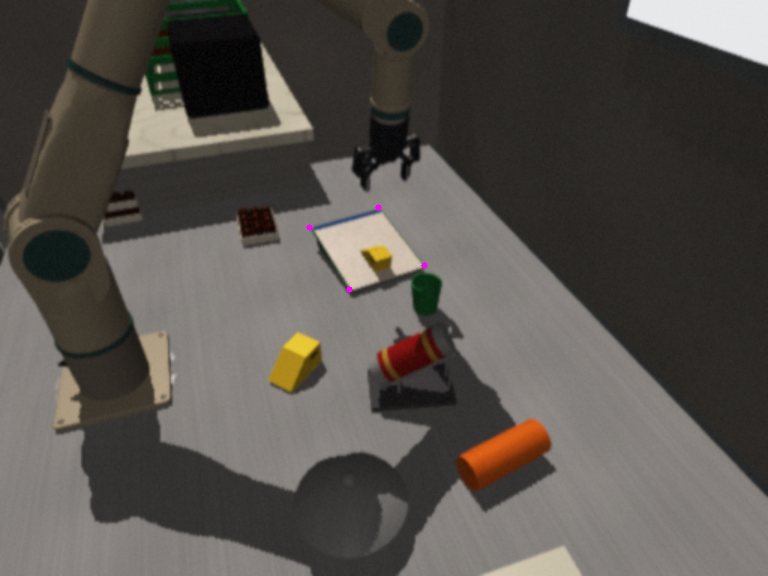

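```bash
cat > tin1.py <<'E'
from plan import *
def back(n,c,z):
    ci=ctrl.camera_info(n); f=H/2/np.tan(np.radians(ci["fovy"])/2); R=np.array(ci["R"])
    d=R.T@np.array([(c[0]-ci["cx"])/f,(c[1]-ci["cy"])/f,1]); o=-R.T@ci["t"]; return (o+d*(z-o[2])/d[2])[:2]
print("dish",back("scene",(115,264),50),back("side",(234,338),50))
C=np.array([542.4,-213,92]); y=-.225
def tgt(C,y,along,depth,backoff):
    Rt=Ro.from_euler("ZY",[y,-np.pi/6]); a=Rt.apply([1,0,0]); ap=Rt.apply([0,0,-1]); j=Rt.apply([0,1,0])
    return C+a*along+ap*(depth-backoff), tool(ap,j)
if __name__=="__main__":
    p,R,s=cur()
    t,Rt=tgt(C,y,42,21,130); print(t)
    plan(t,Rt)
E
python3 tin1.py
```

```text
dish [ 372.1669275  -428.58593553] [ 362.35516922 -442.03680841]
[ 524.72997249 -208.95576591  207.39676901]
rows 12 need 11.7
-- {"dx":-0.003,"dy":-0.036,"dz":-0.015,"wx":-0.94,"wy":-0.17,"wz":-0.47,"fingers":0},
{"dx":-0.001,"dy":-0.034,"dz":-0.019,"wx":-0.94,"wy":-0.17,"wz":-0.47,"fingers":0},
{"dx":0,"dy":-0.032,"dz":-0.022,"wx":-0.94,"wy":-0.17,"wz":-0.47,"fingers":0},
{"dx":0.002,"dy":-0.03,"dz":-0.025,"wx":-0.94,"wy":-0.17,"wz":-0.47,"fingers":0},
{"dx":0.002,"dy":-0.027,"dz":-0.028,"wx":-0.94,"wy":-0.17,"wz":-0.47,"fingers":0},
-- {"dx":0.003,"dy":-0.024,"dz":-0.031,"wx":-0.94,"wy":-0.17,"wz":-0.47,"fingers":0},
{"dx":0.003,"dy":-0.021,"dz":-0.033,"wx":-0.94,"wy":-0.17,"wz":-0.47,"fingers":0},
{"dx":0.004,"dy":-0.018,"dz":-0.035,"wx":-0.94,"wy":-0.17,"wz":-0.47,"fingers":0},
{"dx":0.004,"dy":-0.013,"dz":-0.036,"wx":-0.94,"wy":-0.17,"wz":-0.47,"fingers":0},
{"dx":0.004,"dy":-0.01,"dz":-0.038,"wx":-0.94,"wy":-0.17,"wz":-0.47,"fingers":0},
-- {"dx":0.004,"dy":-0.006,"dz":-0.038,"wx":-0.94,"wy":-0.17,"wz":-0.47,"fingers":0},
{"dx":0.003,"dy":-0.002,"dz":-0.039,"wx":-0.94,"wy":-0.17,"wz":-0.47,"fingers":0},
```

servo_tool(rows=[{"dx": -0.003, "dy": -0.036, "dz": -0.015, "wx": -0.94, "wy": -0.17, "wz": -0.47, "fingers": 0}, {"dx": -0.001, "dy": -0.034, "dz": -0.019, "wx": -0.94, "wy": -0.17, "wz": -0.47, "fingers": 0}, {"dx": 0, "dy": -0.032, "dz": -0.022, "wx": -0.94, "wy": -0.17, "wz": -0.47, "fingers": 0}, {"dx": 0.002, "dy": -0.03, "dz": -0.025, "wx": -0.94, "wy": -0.17, "wz": -0.47, "fingers": 0}, {"dx": 0.002, "dy": -0.027, "dz": -0.028, "wx": -0.94, "wy": -0.17, "wz": -0.47, "fingers": 0}])

```text
clock: 12.48
eef_pos: [570.7, -10.1, 220.2]
tool_rot: [-0.865, 1.413, -0.212]
force: [0.2, 0.1, -0.4]
width: 85.5
```

servo_tool(rows=[{"dx": 0.003, "dy": -0.024, "dz": -0.031, "wx": -0.94, "wy": -0.17, "wz": -0.47, "fingers": 0}, {"dx": 0.003, "dy": -0.021, "dz": -0.033, "wx": -0.94, "wy": -0.17, "wz": -0.47, "fingers": 0}, {"dx": 0.004, "dy": -0.018, "dz": -0.035, "wx": -0.94, "wy": -0.17, "wz": -0.47, "fingers": 0}, {"dx": 0.004, "dy": -0.013, "dz": -0.036, "wx": -0.94, "wy": -0.17, "wz": -0.47, "fingers": 0}, {"dx": 0.004, "dy": -0.01, "dz": -0.038, "wx": -0.94, "wy": -0.17, "wz": -0.47, "fingers": 0}])

```text
clock: 13.1
eef_pos: [534.1, -138.5, 205.3]
tool_rot: [-1.409, 1.201, -0.328]
force: [0.1, 0.3, -0.6]
width: 85.4
```

servo_tool(rows=[{"dx": 0.004, "dy": -0.006, "dz": -0.038, "wx": -0.94, "wy": -0.17, "wz": -0.47, "fingers": 0}, {"dx": 0.003, "dy": -0.002, "dz": -0.039, "wx": -0.94, "wy": -0.17, "wz": -0.47, "fingers": 0}, {"dx": 0, "dy": 0, "dz": 0, "wx": 0, "wy": 0, "wz": 0, "fingers": 0}])

```text
clock: 13.48
eef_pos: [520.3, -171.9, 197.8]
tool_rot: [-1.507, 1.164, -0.327]
force: [0.7, 0.2, 0.4]
width: 85.6
```

```bash
cat > tin2.py <<'E'
from tin1 import *
p,R,s=cur(); print(p,s["clock"],s["qpos"].round(2))
t,Rt=tgt(C,y,42,21,130); print("err",t-p,(R.inv()*Rt).as_rotvec(degrees=True).round(1))
V=[];ign=np.zeros((H,W),bool)
for n in("wrist","side"):
    ci=ctrl.camera_info(n); im=ctrl.get_image(n); P=place(tinP(),*C,Ro.from_euler("ZY",[y,-np.pi/6]))
    out=cv2.resize(im[:,:,::-1],(768,576))
    for q in proj(ci,P): cv2.circle(out,tuple(np.round(q*1.5).astype(int)),1,(255,0,255),-1)
    cv2.imwrite(f"pics/{n}6.png",out)
    d=ctrl.silhouettes("tin",n); print([(round(k["conf"],2),k["extent"].round() if hasattr(k["extent"],"round") else k["extent"],k["region"].sum()) for k in d])
E
python3 tin2.py
```

```text
dish [ 372.1669275  -428.58593553] [ 362.35516922 -442.03680841]
[ 520.2702346  -171.93704824  197.75308659] 13.475 [ 0.54  0.42 -0.39  2.21  1.03  0.24  0.42]
err [  4.45973789 -37.01871767   9.64368242] [-8.9 -2.8 -6.6]
[(0.93, [221.5, 181.9, 90.2, 177.8], np.int64(11553))]
[(0.92, [274.6, 236.7, 57.5, 39.9], np.int64(1259)), (0.69, [336.6, 304.8, 61.9, 47.9], np.int64(1664))]
```

View pics/wrist6.png

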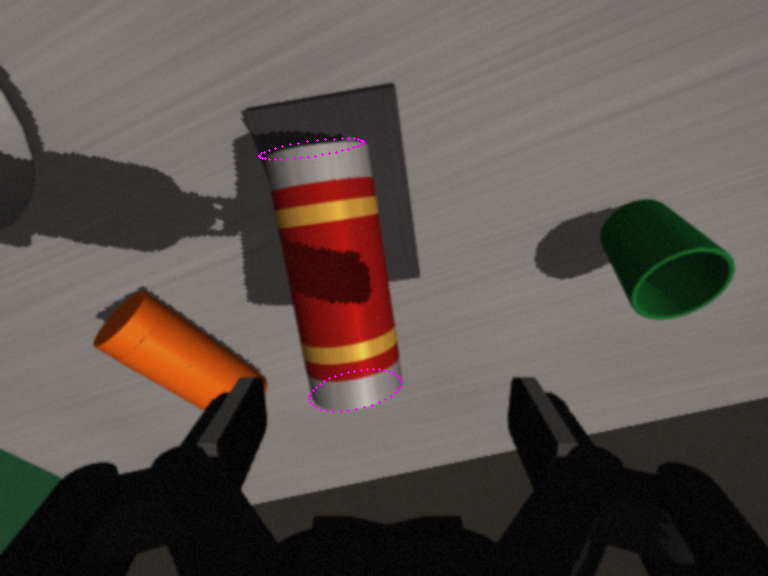

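View pics/side6.png

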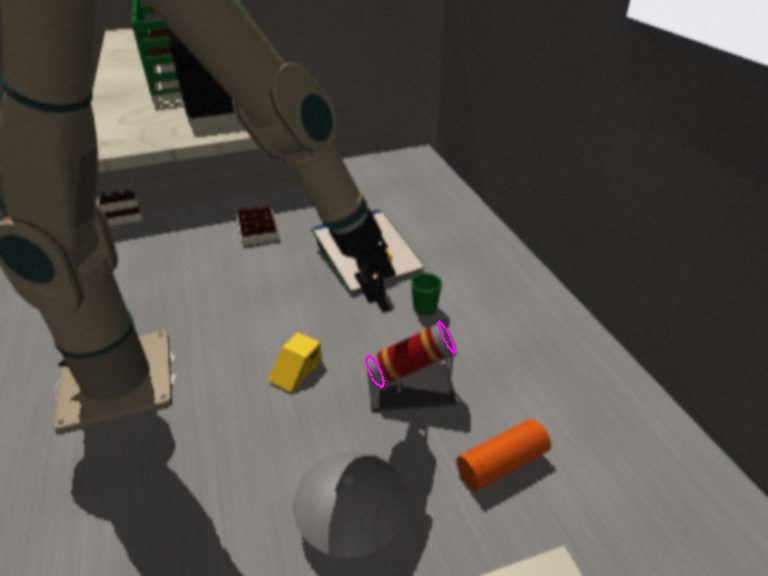

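The arm stopped short: q6 is at its lower limit (0.24), so the full 30° forward tilt is out of reach. I'll grasp with an 8° tilt near the upper end instead. The tin shows at wrist (335,275), so I'll refine its pose from this view first.

```bash
cat > tin3.py <<'E'
from plan import *
import pickle
D=pickle.load(open("d1.pkl","rb")); ign=np.zeros((H,W),bool)
ci=ctrl.camera_info("wrist"); im=ctrl.get_image("wrist"); d=ctrl.silhouettes("tin","wrist")[0]["region"]
V=[(ci,d.astype(np.float32),ign)]
V2=V+[(D[n]["ci"],min(D[n]["tin"],key=lambda t:np.hypot(t[2][0]-c[0],t[2][1]-c[1]))[1].astype(np.float32),ign) for n,c in dict(scene=(209,242),side=(274,237)).items()]
f=lambda q:place(tinP(),q[0],q[1],92,Ro.from_euler("ZY",[q[2],-np.pi/6]))
for VV in(V,V2): r=fit(f,VV,[542.4,-213,-.225],[5,5,.05]); print(r)
np.save("tin.npy",r[0])
out=cv2.resize(im[:,:,::-1],(768,576))
for q in proj(ci,f(r[0])): cv2.circle(out,tuple(np.round(q*1.5).astype(int)),1,(255,0,255),-1)
cv2.imwrite("pics/wrist7.png",out)
x,y,w=r[0]
def tgt(along,depth,backoff,tilt):
    Rt=Ro.from_euler("ZY",[w,-np.pi/6]); a=Rt.apply([1,0,0]); j=Rt.apply([0,1,0])
    ap=Ro.from_euler("ZY",[w,-np.radians(tilt)]).apply([0,0,-1])
    return np.array([x,y,92])+a*along+ap*(depth-backoff), tool(ap,j)
if __name__=="__main__":
    p,R,s=cur(); t,Rt=tgt(48,20,110,8); print(p,t); plan(t,Rt)
E
python3 tin3.py
```

```text
(array([ 5.43813441e+02, -2.12470292e+02, -2.36491023e-01]), np.float64(0.021956847980618477))
(array([ 5.43551459e+02, -2.12473624e+02, -2.28267329e-01]), np.float64(0.17266356945037842))
[ 523.48623078 -168.74781958  199.3694272 ] [ 571.84170557 -219.04591324  205.12412619]
rows 3 need 2.7
-- {"dx":0.009,"dy":-0.027,"dz":-0.013,"wx":-0.49,"wy":-0.05,"wz":0.87,"fingers":0},
{"dx":0.006,"dy":-0.027,"dz":-0.014,"wx":-0.49,"wy":-0.05,"wz":0.87,"fingers":0},
{"dx":0.003,"dy":-0.027,"dz":-0.015,"wx":-0.49,"wy":-0.05,"wz":0.87,"fingers":0},
```

View pics/wrist7.png

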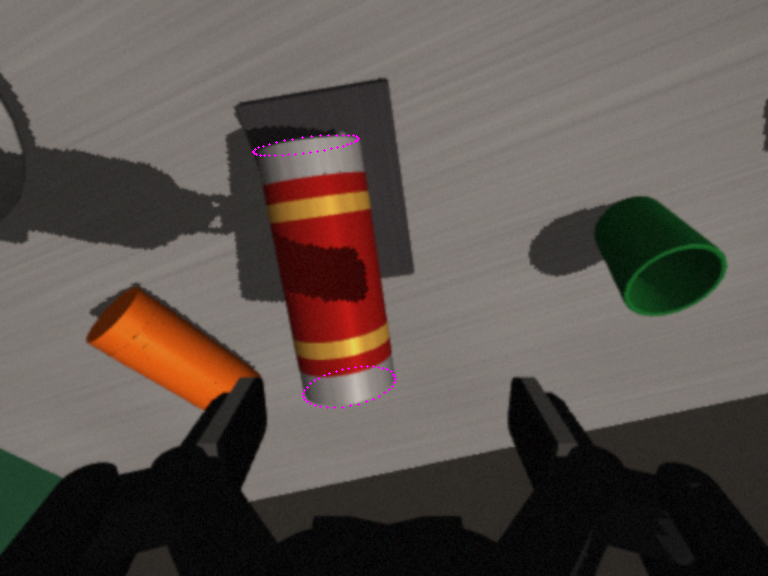

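servo_tool(rows=[{"dx": 0.009, "dy": -0.027, "dz": -0.013, "wx": -0.49, "wy": -0.05, "wz": 0.87, "fingers": 0}, {"dx": 0.006, "dy": -0.027, "dz": -0.014, "wx": -0.49, "wy": -0.05, "wz": 0.87, "fingers": 0}, {"dx": 0.003, "dy": -0.027, "dz": -0.015, "wx": -0.49, "wy": -0.05, "wz": 0.87, "fingers": 0}, {"dx": 0, "dy": 0, "dz": 0, "wx": 0, "wy": 0, "wz": 0, "fingers": 0}])

```text
clock: 14.28
eef_pos: [571.9, -220.5, 204.6]
tool_rot: [-1.604, 1.413, -0.276]
force: [0.1, 0.0, -0.2]
width: 85.4
```

```bash
cat > tin4.py <<'E'
from plan import *
import sys
x,y,w=np.load("tin.npy")
def tgt(along,depth,backoff,tilt):
    Rt=Ro.from_euler("ZY",[w,-np.pi/6]); a=Rt.apply([1,0,0]); j=Rt.apply([0,1,0])
    ap=Ro.from_euler("ZY",[w,-np.radians(tilt)]).apply([0,0,-1])
    return np.array([x,y,92])+a*along+ap*(depth-backoff), tool(ap,j)
if __name__=="__main__":
    b=float(sys.argv[1]); p,R,s=cur(); t,Rt=tgt(48,20,b,8); print(p,s["clock"],s["qpos"].round(2),s["force"])
    print("err",(t-p).round(1),(R.inv()*Rt).as_rotvec(degrees=True).round(1)); plan(t,Rt)
    if len(sys.argv)>2: plan(tgt(48,20,float(sys.argv[2]),8)[0],Rt,p0=t,R0=Rt,n=4)
E
python3 tin4.py 110 0
```

```text
[ 571.90719668 -220.4953793   204.62731483] 14.275 [ 0.82  0.64 -0.78  1.8   0.65  0.79  1.06] [ 0.13807787  0.03499171 -0.20225474]
err [-0.1  1.4  0.5] [-0.8 -0.4  1. ]
rows 1 need 1
-- {"dx":-0.001,"dy":0,"dz":0.002,"wx":-0.14,"wy":-0.07,"wz":0.17,"fingers":0},
rows 4 need 1.9
-- {"dx":0.037,"dy":-0,"dz":-0,"wx":0,"wy":0,"wz":0,"fingers":0},
{"dx":0.036,"dy":-0,"dz":-0,"wx":0,"wy":0,"wz":0,"fingers":0},
{"dx":0.037,"dy":-0,"dz":0,"wx":0,"wy":0,"wz":0,"fingers":0},
{"dx":0.037,"dy":-0,"dz":0,"wx":0,"wy":0,"wz":0,"fingers":0},
```

servo_tool(rows=[{"dx": 0, "dy": 0, "dz": 0.002, "wx": -0.14, "wy": -0.07, "wz": 0.17, "fingers": 0}, {"dx": 0.036, "dy": 0, "dz": 0, "wx": 0, "wy": 0, "wz": 0, "fingers": 0}, {"dx": 0.036, "dy": 0, "dz": 0, "wx": 0, "wy": 0, "wz": 0, "fingers": 0}, {"dx": 0, "dy": 0, "dz": 0, "wx": 0, "wy": 0, "wz": 0, "fingers": 0}])

```text
clock: 14.78
eef_pos: [574.6, -218.3, 149.6]
tool_rot: [-1.594, 1.438, -0.246]
force: [0.4, -0.9, -0.2]
width: 85.5
```

```bash
python3 tin4.py 0
python3 - <<'E'
from plan import *
x,y,w=np.load("tin.npy")
ci=ctrl.camera_info("wrist"); im=ctrl.get_image("wrist")
out=cv2.resize(im[:,:,::-1],(768,576))
for q in proj(ci,place(tinP(),x,y,92,Ro.from_euler("ZY",[w,-np.pi/6]))): cv2.circle(out,tuple(np.round(q*1.5).astype(int)),1,(255,0,255),-1)
cv2.imwrite("pics/wrist8.png",out)
E
```

```text
[ 574.579412   -218.32909175  149.59755181] 14.775 [ 0.77  0.72 -0.72  1.82  0.72  0.73  1.02] [ 0.40376077 -0.88953967 -0.2076046 ]
err [ 12.2  -4.2 -53.4] [ 0.3 -0.1 -0.4]
rows 1 need 1
-- {"dx":0.073,"dy":-0.007,"dz":-0.002,"wx":0.06,"wy":-0.02,"wz":-0.06,"fingers":0},
```

View pics/wrist8.png

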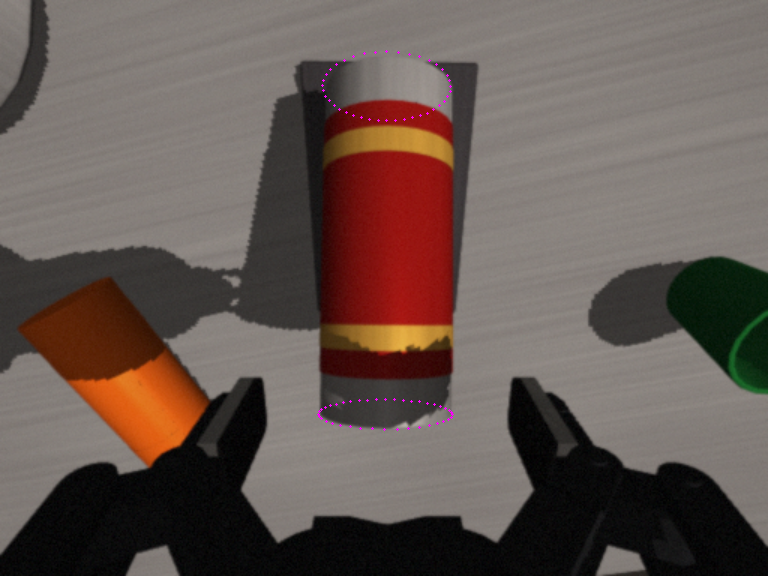

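The tin is centred between the open fingers and the model fits. Descending the last 55 mm, then closing.

servo_tool(rows=[{"dx": 0.019, "dy": -0.002, "dz": -0.001, "wx": 0, "wy": 0, "wz": 0, "fingers": 0}, {"dx": 0.018, "dy": -0.002, "dz": -0.001, "wx": 0, "wy": 0, "wz": 0, "fingers": 0}, {"dx": 0.018, "dy": -0.002, "dz": 0, "wx": 0, "wy": 0, "wz": 0, "fingers": 0}, {"dx": 0.018, "dy": -0.001, "dz": 0, "wx": 0, "wy": 0, "wz": 0, "fingers": 0}, {"dx": 0, "dy": 0, "dz": 0, "wx": 0, "wy": 0, "wz": 0, "fingers": 0}])

```text
clock: 15.45
eef_pos: [587.9, -224.2, 96.2]
tool_rot: [-1.589, 1.435, -0.244]
force: [0.5, -0.5, -0.2]
width: 85.5
```

```bash
python3 tin4.py 0
```

```text
[ 587.91220365 -224.16627785   96.19910417] 15.45 [ 0.72  0.8  -0.65  1.82  0.79  0.65  0.97] [ 0.54483037 -0.4580738  -0.22723567]
err [-1.2  1.7 -0. ] [ 0.2 -0.1 -0.2]
rows 1 need 1
-- {"dx":-0,"dy":0.002,"dz":0.002,"wx":0.03,"wy":-0.02,"wz":-0.04,"fingers":0},
```

servo_tool(rows=[{"dx": 0, "dy": 0.002, "dz": 0.002, "wx": 0, "wy": 0, "wz": 0, "fingers": 1}, {"dx": 0, "dy": 0, "dz": 0, "wx": 0, "wy": 0, "wz": 0, "fingers": 1}, {"dx": 0, "dy": 0, "dz": 0, "wx": 0, "wy": 0, "wz": 0, "fingers": 1}, {"dx": 0, "dy": 0, "dz": 0, "wx": 0, "wy": 0, "wz": 0, "fingers": 1}, {"dx": 0, "dy": 0, "dz": 0, "wx": 0, "wy": 0, "wz": 0, "fingers": 1}])

```text
clock: 16.08
eef_pos: [587.6, -222.0, 98.4]
tool_rot: [-1.589, 1.432, -0.243]
force: [-2.9, 1.8, 6.6]
width: 58.4
```

```bash
python3 tin4.py 0
python3 - <<'E'
from plan import *
x,y,w=np.load("tin.npy")
ci=ctrl.camera_info("wrist"); im=ctrl.get_image("wrist")
out=cv2.resize(im[:,:,::-1],(768,576))
for q in proj(ci,place(tinP(),x,y,92,Ro.from_euler("ZY",[w,-np.pi/6]))): cv2.circle(out,tuple(np.round(q*1.5).astype(int)),1,(255,0,255),-1)
cv2.imwrite("pics/wrist9.png",out)
p,R,s=cur(); print(s["width"]); print(R.inv().apply([0,0,1])*60/750)
E
```

```text
[ 587.57955519 -222.00791731   98.3715665 ] 16.075 [ 0.72  0.79 -0.65  1.82  0.79  0.65  0.96] [-2.86879544  1.77274891  6.60410745]
err [-0.8 -0.5 -2.2] [ 0.2 -0.1 -0.1]
rows 1 need 1
-- {"dx":0.003,"dy":0.001,"dz":-0.001,"wx":0.03,"wy":-0.02,"wz":-0.01,"fingers":0},
58.917969298401246
[-0.07923386 -0.01104335 -0.00020063]
```

View pics/wrist9.png

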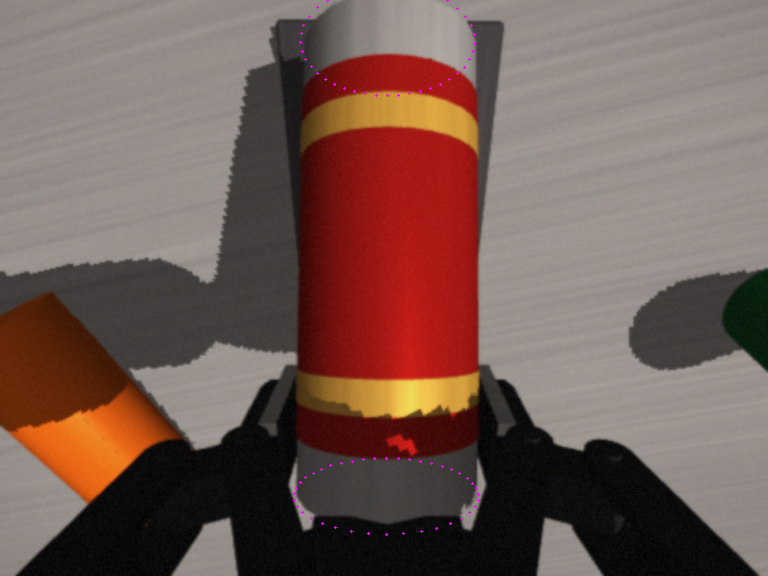

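servo_tool(rows=[{"dx": -0.005, "dy": -0.001, "dz": 0, "wx": 0, "wy": 0, "wz": 0, "fingers": 1}, {"dx": -0.015, "dy": -0.002, "dz": 0, "wx": 0, "wy": 0, "wz": 0, "fingers": 1}, {"dx": -0.03, "dy": -0.004, "dz": 0, "wx": 0, "wy": 0, "wz": 0, "fingers": 1}, {"dx": -0.03, "dy": -0.004, "dz": 0, "wx": 0, "wy": 0, "wz": 0, "fingers": 1}, {"dx": -0.02, "dy": -0.003, "dz": 0, "wx": 0, "wy": 0, "wz": 0, "fingers": 1}])

```text
clock: 16.75
eef_pos: [588.0, -222.7, 174.7]
tool_rot: [-1.592, 1.431, -0.247]
force: [0.2, -0.3, -4.2]
width: 58.7
```

servo_tool(rows=[{"dx": -0.03, "dy": -0.004, "dz": 0, "wx": 0, "wy": 0, "wz": 0, "fingers": 1}, {"dx": -0.02, "dy": -0.003, "dz": 0, "wx": 0, "wy": 0, "wz": 0, "fingers": 1}, {"dx": 0, "dy": 0, "dz": 0, "wx": 0, "wy": 0, "wz": 0, "fingers": 1}])

```text
clock: 17.12
eef_pos: [588.4, -222.5, 212.3]
tool_rot: [-1.592, 1.431, -0.247]
force: [0.4, -0.4, -4.1]
width: 58.2
```

```bash
cat > hold.py <<'E'
from plan import *
import sys
p,R,s=cur(); print(p,s["width"],s["force"],s["torque"],s["clock"],s["qpos"].round(2))
ci=ctrl.camera_info("wrist"); im=ctrl.get_image("wrist")
d=ctrl.silhouettes("tin","wrist"); print([(round(k["conf"],2),np.round(k["extent"]),k["region"].sum()) for k in d])
d=max(d,key=lambda k:k["region"].sum())["region"]
i=im.astype(int); ign=np.zeros((H,W),bool); ign[i.max(2)<45]=1; ign&=~d
ign[300:]=True
# tin frame in tool: at angle th between tin axis and plane perp. to approach. q=[x,y,z,th] pos of tin centre in tool frame
def Rtin(th,ps=0):
    # tin x axis in tool: level part along tool... computed from initial pose
    return A*Ro.from_euler("yz",[th,ps],degrees=True)
x,y,w=np.load("tin.npy")
Rt0=Ro.from_euler("ZY",[w,-np.pi/6]); j=Rt0.apply([0,1,0]); ap=Ro.from_euler("ZY",[w,-np.radians(8)]).apply([0,0,-1])
A=tool(ap,j).inv()*Rt0
def f(q): return place(tinP(),*(p+R.apply(q[:3])),R*Rtin(q[3]))
a=A.apply([1,0,0]); q0=list(-48*a+np.array([-20,0,0]))+[0]; print("q0",np.round(q0,1))
for z0 in(0,8,-5):
    r=fit(f,[(ci,d.astype(np.float32),ign)],[*q0[:3],z0],[4,4,3,5]); print(r[0].round(1),r[1])
ax=R.apply(Rtin(r[0][3]).apply([1,0,0])); print("tin axis",ax.round(3),"lean deg",np.degrees(np.arcsin(ax[2])).round(1))
out=cv2.resize(im[:,:,::-1],(768,576))
for q in proj(ci,f(r[0])): cv2.circle(out,tuple(np.round(q*1.5).astype(int)),1,(255,0,255),-1)
cv2.imwrite(sys.argv[1],out); np.save("hold.npy",r[0])
E
python3 hold.py pics/h1.png
```

```text
[ 588.38717811 -222.53943188  212.26506367] 58.23511835478957 [ 0.37392992 -0.39256923 -4.05470464] [-0.02410371  0.10997429  0.02412509] 17.125 [ 0.81  0.66 -0.79  1.73  0.63  0.86  1.11]
[(0.58, array([258., 175., 124., 348.]), np.int64(40207)), (0.57, array([110., 213., 116., 120.]), np.int64(6479))]
q0 [-2.  44.5 -0.   0. ]
[ 0.3 44.  -0.2 -1.1] 0.00827125832438469
[-0.4 44.2 -0.1 -1.8] 0.008177991025149822
[-0.4 44.3 -0.2 -2. ] 0.008008555509150028
tin axis [ 0.827 -0.188  0.53 ] lean deg 32.0
```

View pics/h1.png

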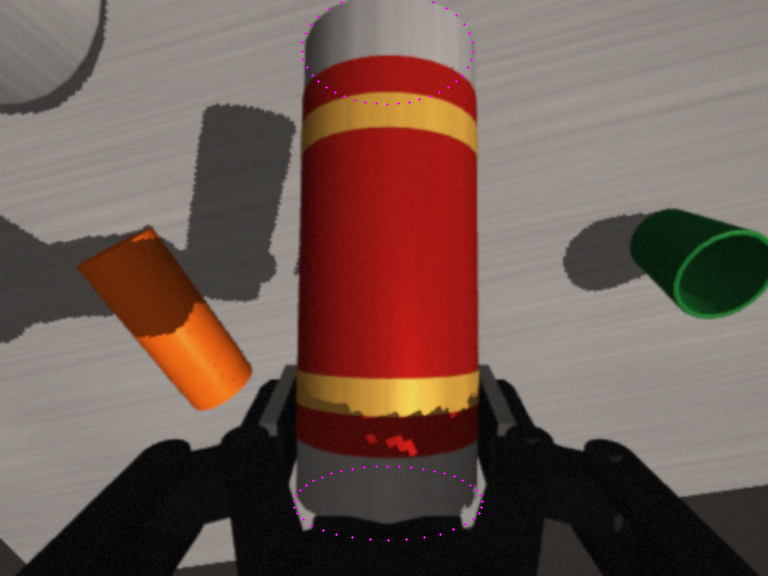

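Gripped and lifted cleanly: the tin sits in the gripper as it did in the cradle, with only about 2° of possible droop. Next is the carry to a hover over the board.

```bash
cat > pl.py <<'E'
from plan import *
import sys
x,y,w=np.load("tin.npy")
Rt0=Ro.from_euler("ZY",[w,-np.pi/6]); j=Rt0.apply([0,1,0]); ap=Ro.from_euler("ZY",[w,-np.radians(8)]).apply([0,0,-1])
A=tool(ap,j).inv()*Rt0
th=-0.5; q=np.array([0.2,44.3,-0.2]); Rti=A*Ro.from_euler("y",th,degrees=True)
yaw=.1587; Rb=Ro.from_euler("ZX",[yaw,np.radians(9)]); c=np.array([592,226.2,36])
Rtool=Rb*Rti.inv()
def tcp(bx,s,h): return c+Rb.apply([bx,s,h])-Rtool.apply(q)
def now():
    p,R,st=cur(); t=Rb.inv().apply(p+R.apply(q)-c); ax=Rb.inv().apply((R*Rti).apply([1,0,0]))
    print("tin in board plane",t.round(1),"axis",ax.round(3),"force board",Rb.inv().apply(st["force"]).round(1),"clock",st["clock"],st["qpos"].round(2),"w",round(st["width"],1))
if __name__=="__main__":
    now(); a=[float(v) for v in sys.argv[1:]]
    n=int(a[3]) if len(a)>3 else None
    plan(tcp(*a[:3]),Rtool,n=n,fingers=1)
E
python3 pl.py 0 14 90 14
```

```text
tin in board plane [-116.5 -394.5  232.8] axis [ 0.801 -0.239  0.549] force board [-0.1  0.1 -3.3] clock 17.225 [ 0.81  0.67 -0.79  1.73  0.63  0.86  1.1 ] w 58.3
rows 14 need 8.1
-- {"dx":0.009,"dy":0.007,"dz":0.043,"wx":-0.28,"wy":-0.07,"wz":0.38,"fingers":1},
{"dx":0.009,"dy":0.005,"dz":0.044,"wx":-0.28,"wy":-0.07,"wz":0.38,"fingers":1},
{"dx":0.009,"dy":0.004,"dz":0.044,"wx":-0.28,"wy":-0.07,"wz":0.38,"fingers":1},
{"dx":0.01,"dy":0.001,"dz":0.043,"wx":-0.28,"wy":-0.07,"wz":0.38,"fingers":1},
{"dx":0.011,"dy":0.001,"dz":0.044,"wx":-0.28,"wy":-0.07,"wz":0.38,"fingers":1},
-- {"dx":0.01,"dy":-0.002,"dz":0.043,"wx":-0.28,"wy":-0.07,"wz":0.38,"fingers":1},
{"dx":0.011,"dy":-0.003,"dz":0.044,"wx":-0.28,"wy":-0.07,"wz":0.38,"fingers":1},
{"dx":0.011,"dy":-0.005,"dz":0.043,"wx":-0.28,"wy":-0.07,"wz":0.38,"fingers":1},
{"dx":0.011,"dy":-0.007,"dz":0.043,"wx":-0.28,"wy":-0.07,"wz":0.38,"fingers":1},
{"dx":0.011,"dy":-0.008,"dz":0.043,"wx":-0.28,"wy":-0.07,"wz":0.38,"fingers":1},
-- {"dx":0.012,"dy":-0.01,"dz":0.042,"wx":-0.28,"wy":-0.07,"wz":0.38,"fingers":1},
{"dx":0.011,"dy":-0.012,"dz":0.042,"wx":-0.28,"wy":-0.07,"wz":0.38,"fingers":1},
{"dx":0.01,"dy":-0.013,"dz":0.041,"wx":-0.28,"wy":-0.07,"wz":0.38,"fingers":1},
{"dx":0.011,"dy":-0.015,"dz":0.041,"wx":-0.28,"wy":-0.07,"wz":0.38,"fingers":1},
```

servo_tool(rows=[{"dx": 0.009, "dy": 0.007, "dz": 0.043, "wx": -0.28, "wy": -0.07, "wz": 0.38, "fingers": 1}, {"dx": 0.009, "dy": 0.005, "dz": 0.044, "wx": -0.28, "wy": -0.07, "wz": 0.38, "fingers": 1}, {"dx": 0.009, "dy": 0.004, "dz": 0.044, "wx": -0.28, "wy": -0.07, "wz": 0.38, "fingers": 1}, {"dx": 0.01, "dy": 0.001, "dz": 0.043, "wx": -0.28, "wy": -0.07, "wz": 0.38, "fingers": 1}, {"dx": 0.011, "dy": 0.001, "dz": 0.044, "wx": -0.28, "wy": -0.07, "wz": 0.38, "fingers": 1}])

```text
clock: 17.85
eef_pos: [603.1, -58.1, 173.7]
tool_rot: [1.147, 1.503, 2.641]
force: [0.6, 0.0, -3.9]
width: 58.2
```

servo_tool(rows=[{"dx": 0.01, "dy": -0.002, "dz": 0.043, "wx": -0.28, "wy": -0.07, "wz": 0.38, "fingers": 1}, {"dx": 0.011, "dy": -0.003, "dz": 0.044, "wx": -0.28, "wy": -0.07, "wz": 0.38, "fingers": 1}, {"dx": 0.011, "dy": -0.005, "dz": 0.043, "wx": -0.28, "wy": -0.07, "wz": 0.38, "fingers": 1}, {"dx": 0.011, "dy": -0.007, "dz": 0.043, "wx": -0.28, "wy": -0.07, "wz": 0.38, "fingers": 1}, {"dx": 0.011, "dy": -0.008, "dz": 0.043, "wx": -0.28, "wy": -0.07, "wz": 0.38, "fingers": 1}])

```text
clock: 18.48
eef_pos: [619.8, 105.5, 138.5]
tool_rot: [1.237, 1.304, 2.881]
force: [0.8, 1.0, -3.1]
width: 58.7
```

servo_tool(rows=[{"dx": 0.012, "dy": -0.01, "dz": 0.042, "wx": -0.28, "wy": -0.07, "wz": 0.38, "fingers": 1}, {"dx": 0.011, "dy": -0.012, "dz": 0.042, "wx": -0.28, "wy": -0.07, "wz": 0.38, "fingers": 1}, {"dx": 0.01, "dy": -0.013, "dz": 0.041, "wx": -0.28, "wy": -0.07, "wz": 0.38, "fingers": 1}, {"dx": 0.011, "dy": -0.015, "dz": 0.041, "wx": -0.28, "wy": -0.07, "wz": 0.38, "fingers": 1}, {"dx": 0, "dy": 0, "dz": 0, "wx": 0, "wy": 0, "wz": 0, "fingers": 1}])

```text
clock: 19.1
eef_pos: [630.8, 239.2, 108.1]
tool_rot: [1.192, 1.143, 2.962]
force: [-0.3, -0.4, -2.8]
width: 58.6
```

```bash
cat > see.py <<'E'
from pl import *
pre=sys.argv[1]
for n in ("wrist","side","scene"):
    ci=ctrl.camera_info(n); im=ctrl.get_image(n); p,R,st=cur()
    out=im[:,:,::-1].copy(); k=1.5
    if n=="wrist": out=cv2.resize(out,(768,576)); off=np.array([0,0])
    else:
        k=4; g=proj(ci,c[None])[0]; x0=int(g[0]-95); y0=int(g[1]-72); out=cv2.resize(out[y0:y0+144,x0:x0+190],None,fx=4,fy=4,interpolation=cv2.INTER_CUBIC); off=np.array([x0,y0])
    for P,col in((place(tinP(),*(p+R.apply(q)),R*Rti),(255,0,255)),(place(boardP(),*c*[1,1,0],Ro.from_euler("z",yaw)),(255,255,0)),(place(chockP(),*(c+Rb.apply([.2,-52,0])),Rb*Ro.from_euler("z",-90,degrees=True)),(0,255,0))):
        for u in proj(ci,P): cv2.circle(out,tuple(np.round((u-off)*k+k/2).astype(int)),1,col,-1)
    cv2.imwrite(f"pics/{pre}_{n}.png",out)
now()
E
python3 see.py a; python3 pl.py 0 14 36 3
```

```text
tin in board plane [ 0.6 12.8 89.9] axis [ 1.     0.004 -0.006] force board [-0.7 -1.6 -4.4] clock 19.25 [ 0.03  1.14 -0.84  1.09  0.47  1.49  1.08] w 58.7
tin in board plane [ 0.6 12.8 89.9] axis [ 1.     0.004 -0.006] force board [-0.7 -1.6 -4.4] clock 19.25 [ 0.03  1.14 -0.84  1.09  0.47  1.49  1.08] w 58.7
rows 3 need 1
-- {"dx":0.022,"dy":-0.009,"dz":0.001,"wx":0,"wy":-0.03,"wz":-0.02,"fingers":1},
{"dx":0.022,"dy":-0.009,"dz":0,"wx":0,"wy":-0.03,"wz":-0.02,"fingers":1},
{"dx":0.022,"dy":-0.009,"dz":0.001,"wx":0,"wy":-0.03,"wz":-0.02,"fingers":1},
```

View pics/a_wrist.png

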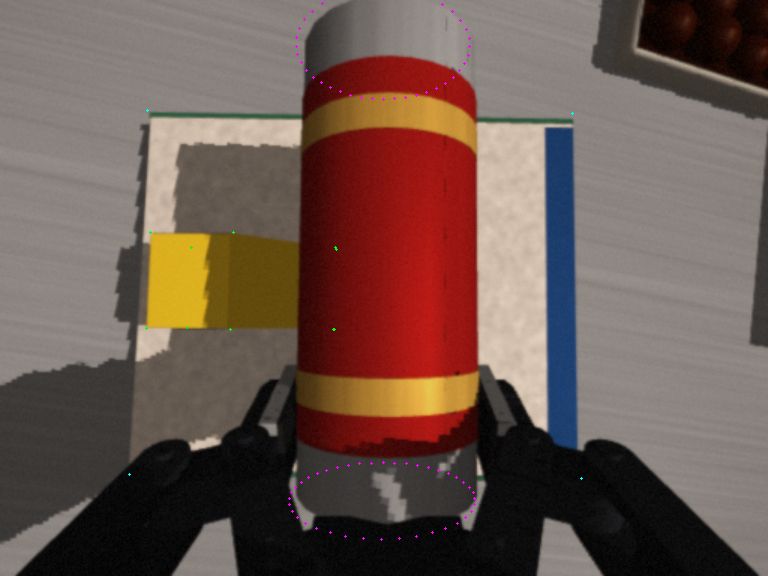

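View pics/a_side.png

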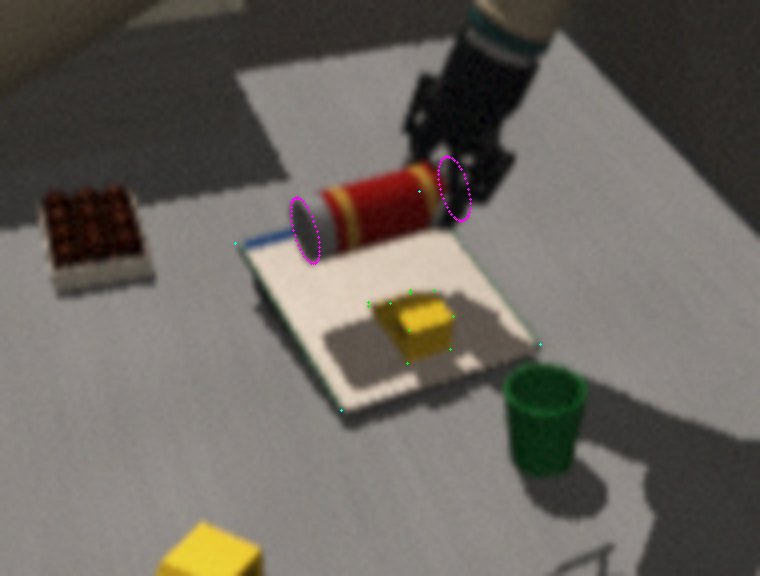

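View pics/a_scene.png

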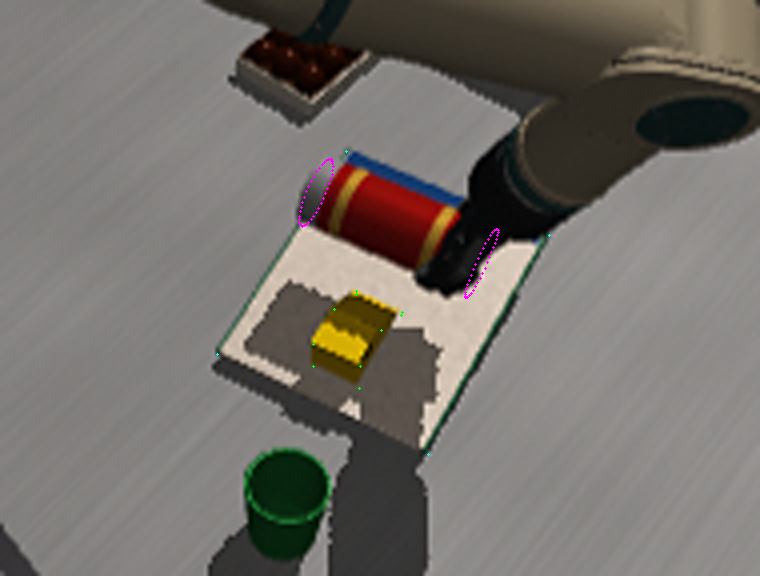

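Tin level across the slope, above and uphill of the chock (green corners fit). The model matches in all views. Lowering.

servo_tool(rows=[{"dx": 0.022, "dy": -0.009, "dz": 0.001, "wx": 0, "wy": -0.03, "wz": -0.02, "fingers": 1}, {"dx": 0.022, "dy": -0.009, "dz": 0, "wx": 0, "wy": -0.03, "wz": -0.02, "fingers": 1}, {"dx": 0.02, "dy": -0.008, "dz": 0.001, "wx": 0, "wy": -0.03, "wz": -0.02, "fingers": 1}, {"dx": 0, "dy": 0, "dz": 0, "wx": 0, "wy": 0, "wz": 0, "fingers": 1}])

```text
clock: 19.75
eef_pos: [629.1, 244.2, 57.9]
tool_rot: [1.174, 1.145, 2.937]
force: [0.6, -0.7, -3.3]
width: 58.7
```

```bash
python3 see.py b; python3 pl.py 0 12 29 6; python3 -c "
from plan import *
cv2.imwrite('pics/b_full.png',cv2.resize(ctrl.get_image('side')[:,:,::-1],(768,576)))"
```

```text
tin in board plane [ 0.2 15.8 39.1] axis [1.    0.001 0.001] force board [ 0.2 -0.4 -3.2] clock 19.9 [ 0.02  1.19 -0.83  1.11  0.49  1.41  1.08] w 58.5
tin in board plane [ 0.2 15.8 39.1] axis [1.    0.001 0.001] force board [ 0.2 -0.4 -3.2] clock 19.9 [ 0.02  1.19 -0.83  1.11  0.49  1.41  1.08] w 58.5
rows 6 need 1
-- {"dx":0.002,"dy":-0.001,"dz":-0.001,"wx":0,"wy":0.01,"wz":0,"fingers":1},
{"dx":0.002,"dy":-0.001,"dz":-0.001,"wx":0,"wy":0.01,"wz":0,"fingers":1},
{"dx":0.002,"dy":-0,"dz":-0.001,"wx":0,"wy":0.01,"wz":0,"fingers":1},
{"dx":0.002,"dy":-0.001,"dz":-0,"wx":0,"wy":0.01,"wz":0,"fingers":1},
{"dx":0.002,"dy":-0.001,"dz":-0.001,"wx":0,"wy":0.01,"wz":0,"fingers":1},
-- {"dx":0.003,"dy":-0.001,"dz":-0.001,"wx":0,"wy":0.01,"wz":0,"fingers":1},
```

View pics/b_full.png

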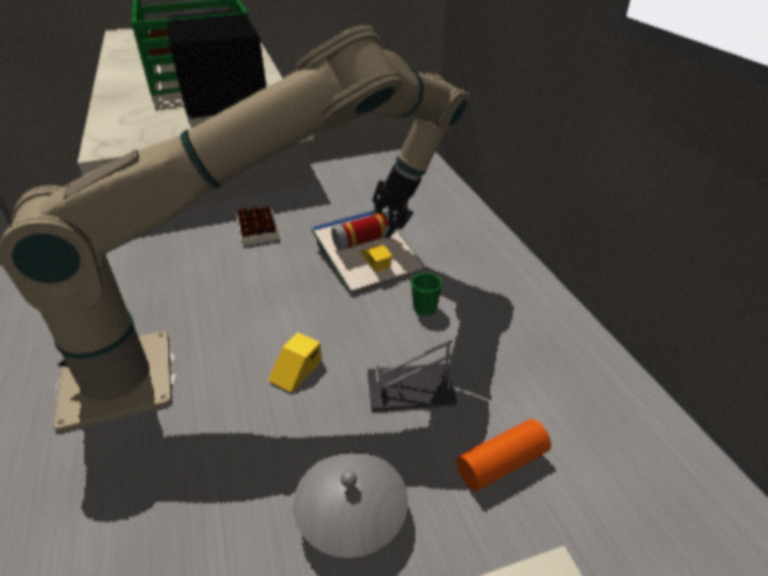

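View pics/b_wrist.png

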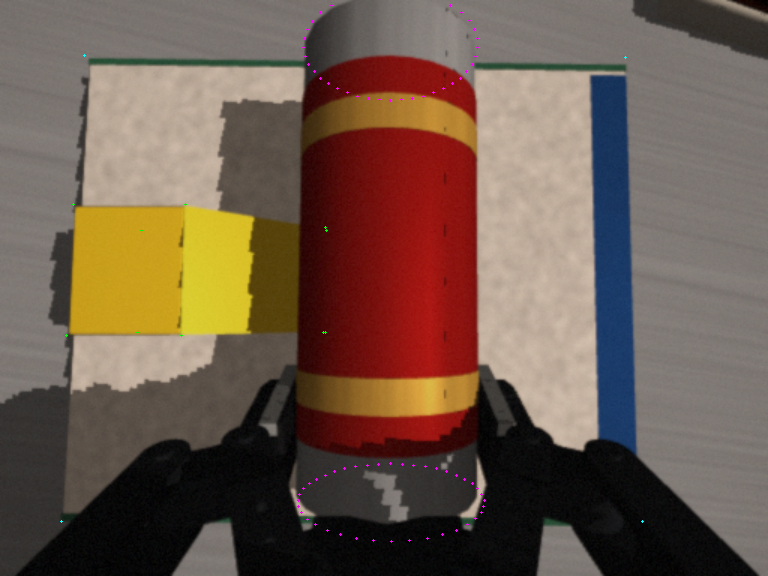

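The arm is clear of everything and the tin is about 9 mm above the board. I'll lower it in small steps and watch the force.

servo_tool(rows=[{"dx": 0.003, "dy": -0.001, "dz": 0, "wx": 0, "wy": 0, "wz": 0, "fingers": 1}, {"dx": 0.003, "dy": -0.001, "dz": 0, "wx": 0, "wy": 0, "wz": 0, "fingers": 1}, {"dx": 0.002, "dy": -0.001, "dz": 0, "wx": 0, "wy": 0, "wz": 0, "fingers": 1}, {"dx": 0, "dy": 0, "dz": 0, "wx": 0, "wy": 0, "wz": 0, "fingers": 1}])

```text
clock: 20.45
eef_pos: [630.0, 245.7, 53.6]
tool_rot: [1.17, 1.148, 2.933]
force: [0.2, 0.7, -3.8]
width: 58.3
```

servo_tool(rows=[{"dx": 0.002, "dy": -0.001, "dz": 0, "wx": 0, "wy": 0, "wz": 0, "fingers": 1}, {"dx": 0, "dy": 0, "dz": 0, "wx": 0, "wy": 0, "wz": 0, "fingers": 1}])

```text
clock: 20.7
eef_pos: [630.1, 245.9, 52.0]
tool_rot: [1.17, 1.148, 2.933]
force: [-0.6, 0.5, -3.9]
width: 58.5
```

```bash
python3 pl.py 0 12 29 3
```

```text
tin in board plane [-0.2 15.5 30.5] axis [ 1.     0.001 -0.   ] force board [-0.5 -0.1 -3.9] clock 20.7 [ 0.02  1.2  -0.83  1.12  0.5   1.4   1.08] w 58.5
rows 3 need 1
-- {"dx":0.001,"dy":-0,"dz":-0.002,"wx":0.01,"wy":0.01,"wz":-0,"fingers":1},
{"dx":0,"dy":-0.001,"dz":-0.001,"wx":0.01,"wy":0.01,"wz":-0,"fingers":1},
{"dx":0.001,"dy":-0,"dz":-0.002,"wx":0.01,"wy":0.01,"wz":-0,"fingers":1},
```

servo_tool(rows=[{"dx": 0.001, "dy": -0.0005, "dz": 0, "wx": 0, "wy": 0, "wz": 0, "fingers": 1}, {"dx": 0, "dy": 0, "dz": 0, "wx": 0, "wy": 0, "wz": 0, "fingers": 1}])

```text
clock: 20.95
eef_pos: [630.3, 246.1, 51.6]
tool_rot: [1.169, 1.148, 2.932]
force: [0.1, -1.2, -2.0]
width: 58.3
```

servo_tool(rows=[{"dx": 0.001, "dy": -0.0005, "dz": 0, "wx": 0, "wy": 0, "wz": 0, "fingers": 1}, {"dx": 0, "dy": 0, "dz": 0, "wx": 0, "wy": 0, "wz": 0, "fingers": 1}])

```text
clock: 21.2
eef_pos: [630.3, 246.1, 51.6]
tool_rot: [1.17, 1.148, 2.932]
force: [-0.2, -3.5, 4.7]
width: 58.5
```

servo_tool(rows=[{"dx": 0.001, "dy": -0.0005, "dz": 0, "wx": 0, "wy": 0, "wz": 0, "fingers": 1}, {"dx": 0, "dy": 0, "dz": 0, "wx": 0, "wy": 0, "wz": 0, "fingers": 1}])

```text
clock: 21.45
eef_pos: [630.3, 246.1, 51.6]
tool_rot: [1.17, 1.148, 2.933]
force: [-2.3, -2.9, 7.4]
width: 58.6
```

```bash
python3 pl.py 0 12 29 3|head -1
```

```text
tin in board plane [-0.  15.6 30. ] axis [ 1.     0.001 -0.   ] force board [-2.7 -1.3  7.7] clock 21.45 [ 0.02  1.2  -0.83  1.11  0.5   1.4   1.08] w 58.6
```

Touchdown at 30.0 mm, as modelled. I'll ease off slightly and slide downhill (tool -z) towards the chock.

servo_tool(rows=[{"dx": -0.002, "dy": 0.001, "dz": 0, "wx": 0, "wy": 0, "wz": 0, "fingers": 1}, {"dx": 0, "dy": 0, "dz": -0.003, "wx": 0, "wy": 0, "wz": 0, "fingers": 1}, {"dx": 0, "dy": 0, "dz": -0.003, "wx": 0, "wy": 0, "wz": 0, "fingers": 1}, {"dx": 0, "dy": 0, "dz": -0.003, "wx": 0, "wy": 0, "wz": 0, "fingers": 1}, {"dx": 0, "dy": 0, "dz": 0, "wx": 0, "wy": 0, "wz": 0, "fingers": 1}])

```text
clock: 22.08
eef_pos: [631.4, 239.9, 50.6]
tool_rot: [1.167, 1.148, 2.93]
force: [-0.2, 2.6, 3.7]
width: 58.5
```

servo_tool(rows=[{"dx": 0, "dy": 0, "dz": -0.002, "wx": 0, "wy": 0, "wz": 0, "fingers": 1}, {"dx": 0, "dy": 0, "dz": -0.002, "wx": 0, "wy": 0, "wz": 0, "fingers": 1}, {"dx": 0, "dy": 0, "dz": 0, "wx": 0, "wy": 0, "wz": 0, "fingers": 1}])

```text
clock: 22.45
eef_pos: [631.8, 236.6, 50.1]
tool_rot: [1.169, 1.148, 2.931]
force: [0.4, 2.1, 5.4]
width: 58.6
```

```bash
python3 see.py d|head -1
```

```text
tin in board plane [-0.   5.9 30. ] axis [1.    0.001 0.   ] force board [0.6 3.8 4.8] clock 22.6 [ 0.03  1.2  -0.83  1.12  0.5   1.4   1.09] w 58.3
```

View pics/d_wrist.png

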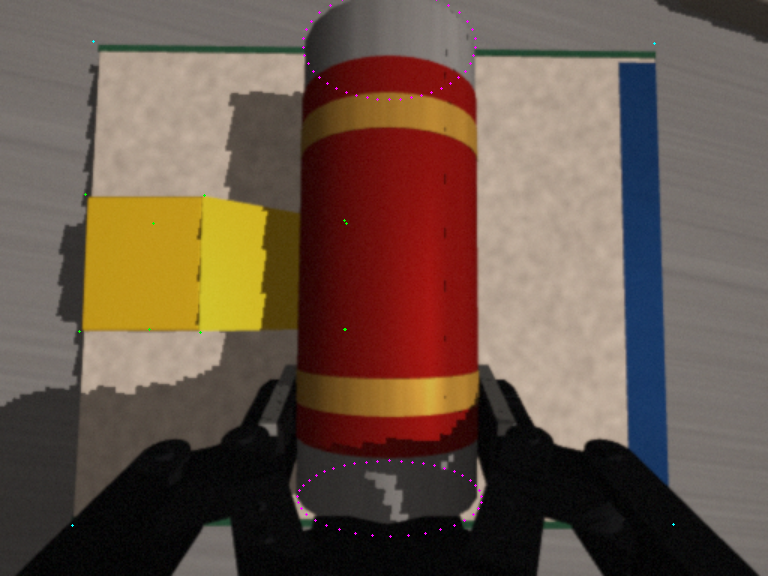

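View pics/d_side.png

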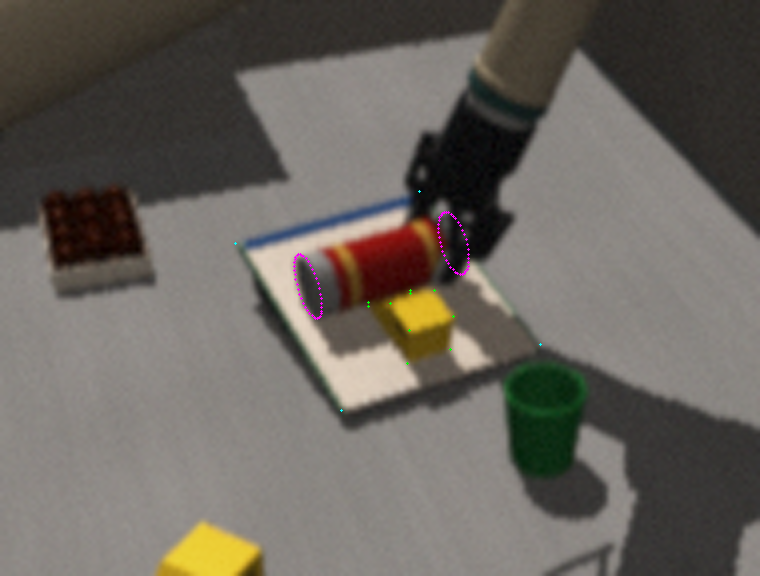

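servo_tool(rows=[{"dx": 0, "dy": 0, "dz": -0.001, "wx": 0, "wy": 0, "wz": 0, "fingers": 1}, {"dx": 0, "dy": 0, "dz": 0, "wx": 0, "wy": 0, "wz": 0, "fingers": 1}])

```text
clock: 22.85
eef_pos: [631.9, 236.1, 50.0]
tool_rot: [1.168, 1.148, 2.931]
force: [-0.3, 2.7, 4.9]
width: 58.4
```

servo_tool(rows=[{"dx": 0, "dy": 0, "dz": -0.001, "wx": 0, "wy": 0, "wz": 0, "fingers": 1}, {"dx": 0, "dy": 0, "dz": 0, "wx": 0, "wy": 0, "wz": 0, "fingers": 1}])

```text
clock: 23.1
eef_pos: [632.0, 235.4, 49.9]
tool_rot: [1.168, 1.148, 2.931]
force: [-0.6, 3.1, 4.9]
width: 58.3
```

servo_tool(rows=[{"dx": 0, "dy": 0, "dz": -0.001, "wx": 0, "wy": 0, "wz": 0, "fingers": 1}, {"dx": 0, "dy": 0, "dz": 0, "wx": 0, "wy": 0, "wz": 0, "fingers": 1}])

```text
clock: 23.35
eef_pos: [632.1, 234.9, 49.8]
tool_rot: [1.167, 1.148, 2.931]
force: [0.1, 3.9, 5.2]
width: 58.3
```

```bash
python3 pl.py 0 12 29 3|head -1
```

```text
tin in board plane [-0.1  4.  30. ] axis [1.    0.001 0.   ] force board [0.7 4.6 4.5] clock 23.35 [ 0.03  1.2  -0.83  1.12  0.5   1.4   1.09] w 58.3
```

servo_tool(rows=[{"dx": 0, "dy": 0, "dz": -0.001, "wx": 0, "wy": 0, "wz": 0, "fingers": 1}, {"dx": 0, "dy": 0, "dz": 0, "wx": 0, "wy": 0, "wz": 0, "fingers": 1}])

```text
clock: 23.6
eef_pos: [632.1, 234.7, 49.7]
tool_rot: [1.165, 1.148, 2.929]
force: [-0.0, 4.2, 5.3]
width: 58.7
```

servo_tool(rows=[{"dx": 0, "dy": 0, "dz": -0.001, "wx": 0, "wy": 0, "wz": 0, "fingers": 1}, {"dx": 0, "dy": 0, "dz": 0, "wx": 0, "wy": 0, "wz": 0, "fingers": 1}])

```text
clock: 23.85
eef_pos: [632.3, 233.9, 49.6]
tool_rot: [1.165, 1.148, 2.929]
force: [0.3, 3.6, 4.3]
width: 58.5
```

servo_tool(rows=[{"dx": 0, "dy": 0, "dz": -0.001, "wx": 0, "wy": 0, "wz": 0, "fingers": 1}, {"dx": 0, "dy": 0, "dz": 0, "wx": 0, "wy": 0, "wz": 0, "fingers": 1}])

```text
clock: 24.1
eef_pos: [632.4, 233.2, 49.5]
tool_rot: [1.165, 1.148, 2.928]
force: [0.1, 4.9, 5.0]
width: 58.5
```

```bash
python3 see.py e|head -1
```

```text
tin in board plane [-0.   2.3 30. ] axis [1.    0.001 0.001] force board [0.2 5.1 5. ] clock 24.25 [ 0.04  1.2  -0.83  1.12  0.5   1.4   1.09] w 58.5
```

View pics/e_wrist.png

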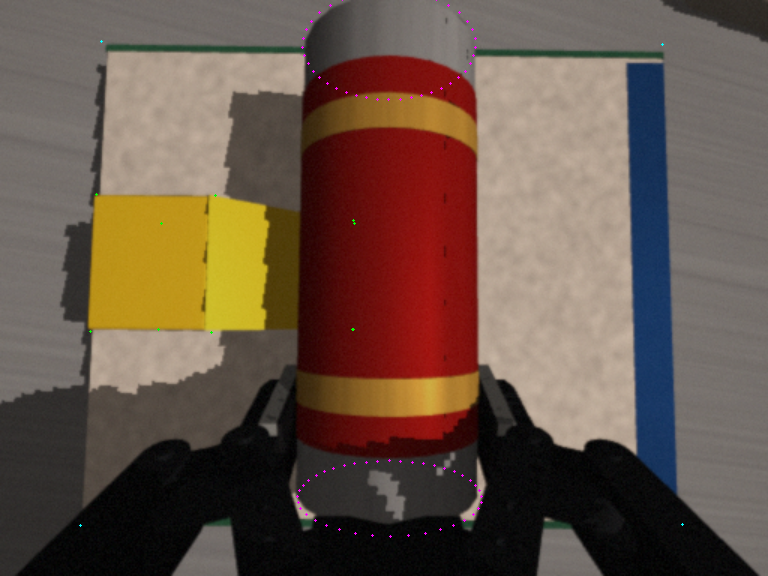

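servo_tool(rows=[{"dx": 0, "dy": 0, "dz": -0.001, "wx": 0, "wy": 0, "wz": 0, "fingers": 1}, {"dx": 0, "dy": 0, "dz": 0, "wx": 0, "wy": 0, "wz": 0, "fingers": 1}])

```text
clock: 24.5
eef_pos: [632.5, 232.5, 49.4]
tool_rot: [1.165, 1.148, 2.928]
force: [-0.3, 4.4, 5.4]
width: 58.5
```

servo_tool(rows=[{"dx": 0, "dy": 0, "dz": -0.001, "wx": 0, "wy": 0, "wz": 0, "fingers": 1}, {"dx": 0, "dy": 0, "dz": 0, "wx": 0, "wy": 0, "wz": 0, "fingers": 1}])

```text
clock: 24.75
eef_pos: [632.6, 231.8, 49.3]
tool_rot: [1.165, 1.148, 2.929]
force: [-0.5, 4.5, 5.4]
width: 58.5
```

servo_tool(rows=[{"dx": 0, "dy": 0, "dz": -0.001, "wx": 0, "wy": 0, "wz": 0, "fingers": 1}, {"dx": 0, "dy": 0, "dz": 0, "wx": 0, "wy": 0, "wz": 0, "fingers": 1}])

```text
clock: 25.0
eef_pos: [632.7, 231.1, 49.2]
tool_rot: [1.165, 1.148, 2.929]
force: [-0.6, 4.1, 4.5]
width: 58.3
```

```bash
cat > cfit.py <<'E'
from pl import *
now()
ci=ctrl.camera_info("wrist"); im=ctrl.get_image("wrist"); i=im.astype(int)
m=((i[...,0]-i[...,2])>40)&((i[...,1]-i[...,2])>30); m[:,198:]=0; m[225:]=0
ign=np.zeros((H,W),bool); ign[:,198:]=1; ign[225:]=1
def f(u): return place(chockP(),*(c+Rb.apply([u[0],u[1],0])),Rb*Ro.from_euler("z",-90+u[2],degrees=True))
print("chock",fit(f,[(ci,m.astype(np.float32),ign)],[0,-52,0],[3,3,3]))
E
python3 cfit.py
```

```text
tin in board plane [-0.1  0.1 30. ] axis [1.    0.001 0.   ] force board [0.1 4.8 3.7] clock 25.0 [ 0.04  1.2  -0.83  1.12  0.5   1.4   1.09] w 58.3
chock (array([-1.43099993e-03, -5.51247595e+01, -5.67640887e-01]), np.float64(0.014840276911854744))
```

The chock is now at slope -55.1 and the tin at 0.1, so they are 55.2 mm apart. The nominal contact distance is 56, so the tin is bearing on the chock (it has pushed it about 3 mm). I'll ease the press and release.

servo_tool(rows=[{"dx": -0.001, "dy": 0.0005, "dz": 0, "wx": 0, "wy": 0, "wz": 0, "fingers": 1}, {"dx": 0, "dy": 0, "dz": 0, "wx": 0, "wy": 0, "wz": 0, "fingers": 1}])

```text
clock: 25.3
eef_pos: [632.8, 229.2, 48.9]
tool_rot: [1.172, 1.149, 2.935]
force: [0.2, 2.6, 1.5]
width: 58.2
```

servo_tool(rows=[{"dx": 0, "dy": 0, "dz": 0, "wx": 0, "wy": 0, "wz": 0, "fingers": 0}, {"dx": 0, "dy": 0, "dz": 0, "wx": 0, "wy": 0, "wz": 0, "fingers": 0}, {"dx": 0, "dy": 0, "dz": 0, "wx": 0, "wy": 0, "wz": 0, "fingers": 0}, {"dx": 0, "dy": 0, "dz": 0, "wx": 0, "wy": 0, "wz": 0, "fingers": 0}, {"dx": 0, "dy": 0, "dz": 0, "wx": 0, "wy": 0, "wz": 0, "fingers": 0}])

```text
clock: 25.92
eef_pos: [632.8, 229.8, 49.5]
tool_rot: [1.17, 1.149, 2.933]
force: [-0.1, 1.0, 0.5]
width: 85.2
```

```bash
python3 cfit.py; python3 see.py g|head -1
```

```text
tin in board plane [-0.1 -1.1 30.6] axis [1.    0.001 0.   ] force board [0.  1.1 0.3] clock 25.925 [ 0.04  1.2  -0.83  1.12  0.5   1.4   1.09] w 85.2
chock (array([-1.23048180e-01, -5.68753535e+01,  3.66303034e-02]), np.float64(0.015849949792027473))
tin in board plane [-0.1 -1.  30.6] axis [1.    0.001 0.   ] force board [-0.3  0.1  0.7] clock 26.125 [ 0.04  1.2  -0.83  1.12  0.5   1.4   1.09] w 85.6
```

View pics/g_wrist.png

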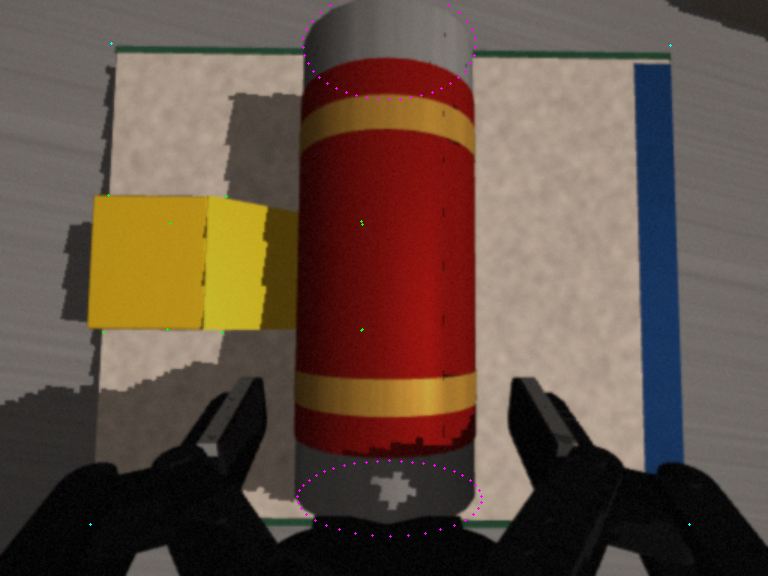

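Released: the tin is still, against the chock, and the fingers are clear on both sides. Retreating along the tool axis.

servo_tool(rows=[{"dx": -0.02, "dy": 0, "dz": 0, "wx": 0, "wy": 0, "wz": 0, "fingers": 0}, {"dx": -0.03, "dy": 0, "dz": 0, "wx": 0, "wy": 0, "wz": 0, "fingers": 0}, {"dx": -0.04, "dy": 0, "dz": 0, "wx": 0, "wy": 0, "wz": 0, "fingers": 0}, {"dx": -0.04, "dy": 0, "dz": 0, "wx": 0, "wy": 0, "wz": 0, "fingers": 0}, {"dx": -0.04, "dy": 0, "dz": 0, "wx": 0, "wy": 0, "wz": 0, "fingers": 0}])

```text
clock: 26.75
eef_pos: [684.8, 218.9, 168.1]
tool_rot: [1.167, 1.149, 2.93]
force: [1.1, 0.1, -0.4]
width: 85.0
```

servo_tool(rows=[{"dx": 0, "dy": 0, "dz": 0, "wx": 0, "wy": 0, "wz": 0, "fingers": 0}, {"dx": 0, "dy": 0, "dz": 0, "wx": 0, "wy": 0, "wz": 0, "fingers": 0}, {"dx": 0, "dy": 0, "dz": 0, "wx": 0, "wy": 0, "wz": 0, "fingers": 0}])

```text
clock: 27.12
eef_pos: [683.1, 218.9, 164.8]
tool_rot: [1.172, 1.147, 2.936]
force: [0.5, 0.5, 0.1]
width: 85.5
```

```bash
cat > fin.py <<'E'
from pl import *
ign=np.zeros((H,W),bool)
for rep in range(2):
    V=[];
    for n in("wrist","side"):
        ci=ctrl.camera_info(n); im=ctrl.get_image(n); cv2.imwrite(f"pics/fin{rep}_{n}.png",cv2.resize(im[:,:,::-1],(768,576)))
        g=proj(ci,(c+[0,0,20])[None])[0]; d=ctrl.silhouettes("tin",n)
        d=min(d,key=lambda k:np.hypot(k["extent"][0]-g[0],k["extent"][1]-g[1]))
        print(n,round(d["conf"],2),np.round(d["extent"]),g.round()); V.append((ci,d["region"].astype(np.float32),ign))
    f=lambda u:place(tinP(),*(c+Rb.apply([u[0],u[1],30])),Rb*Ro.from_euler("z",u[2]))
    for VV in(V[:1],V): print("tin board-plane x,s,yaw",fit(f,VV,[0,0,0],[4,4,.1]))
print(cur()[2]["clock"],cur()[2]["force"],cur()[2]["eef_pos"])
for n in("scene","side"):
    ctrl.get_image(n)
    for l in("cup","dish"): print(n,l,[np.round(k["extent"]) for k in ctrl.search_frame(l,n)][:1])
E
python3 fin.py
```

```text
wrist 0.85 [256. 137.  69. 177.] [263. 145.]
side 0.55 [245. 159.  42.  26.] [243. 159.]
tin board-plane x,s,yaw (array([-0.07788112, -2.24072813, -0.0058039 ]), np.float64(0.01652630604803562))
tin board-plane x,s,yaw (array([-0.45851256, -2.46191693, -0.00352709]), np.float64(0.0908622145652771))
wrist 0.67 [259. 135.  71. 174.] [263. 144.]
side 0.94 [244. 158.  42.  25.] [243. 159.]
tin board-plane x,s,yaw (array([ 0.05544188, -2.08103097, -0.00627257]), np.float64(0.02004716917872429))
tin board-plane x,s,yaw (array([-0.57294331, -2.55672272, -0.00517414]), np.float64(0.09250414371490479))
27.525 [ 0.33659808  0.7522848  -0.1273662 ] [683.86730601 218.9722197  165.72355782]
scene cup [array([282., 220.,  17.,  24.])]
scene dish [array([115., 263.,  64.,  56.])]
side cup [array([285., 198.,  22.,  28.])]
side dish [array([234., 336.,  76.,  67.])]
```

View pics/fin1_wrist.png

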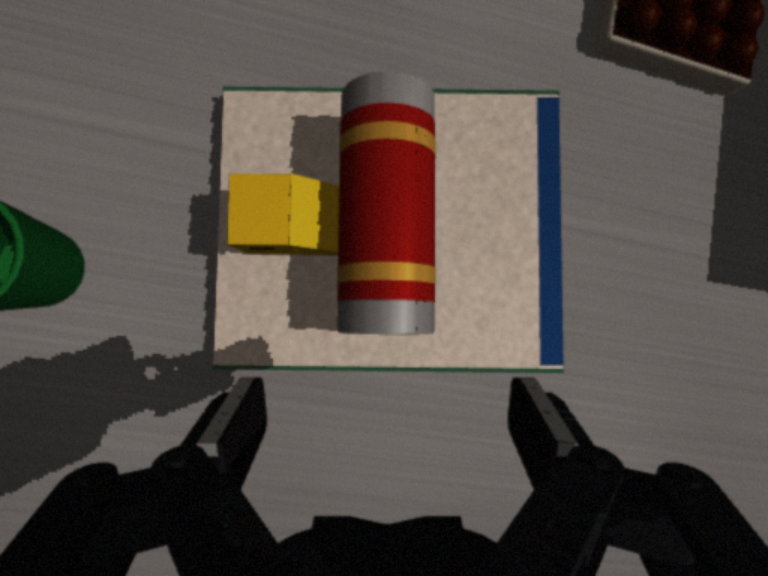

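View pics/fin1_side.png

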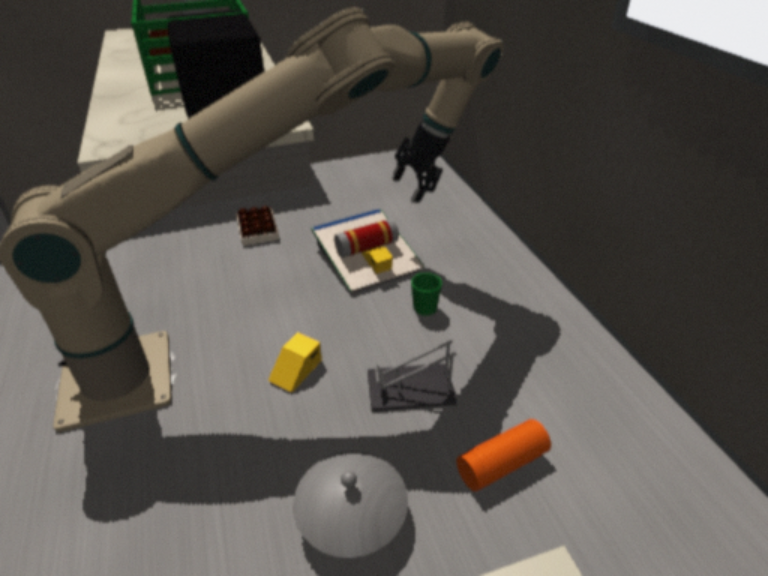

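The tin lies across the middle of the board at wrist (387,205) and the chock downhill of it at (285,212). Two fits taken one after the other agree that it is still. The cup, dish and tub have not moved. Handing in.

```bash
python3 -c "
from cell import ctrl
print(ctrl.finish_job())"
```

```text
the job is handed in; nothing more can be done
None
```

The red tin is lying across the middle of the board against the chock, released and still, and the job is handed in at about 27.8 s on the robot's clock. The hand-in reports no verdict.

**What I did**
- I set the smaller yellow chock on the board, toe uphill, lowered it until it touched, and let go of it.
- I then took the tin from its cradle near its upper end and lowered it level onto the board. I slid it downhill until it bore on the chock's face, eased the pressure and released it.

**Last checks**
- **Tin:** the final fits put it within 1 mm of the board's centre sideways and about 2 mm downhill of it along the slope. Its axis was within 0.4° of level. Two fits in a row agreed to about 0.2 mm, so it was not rolling.
- **Chock:** it was square to the slope, about 57 mm downhill of the board's centre, measured just after release. That puts it about 55 mm from the tin, against a nominal contact distance of 56 mm.
- **Bystanders:** the cup and dish are within about 2 px of where they started. I checked the tub only by eye, and it looked unmoved.

**What did not go as planned**
- A full 30° approach to the tin ran into a wrist joint limit, so I gripped it with the tool tilted 8° instead.
- The force reading showed no clear jump when the tin met the chock. I judged contact from the fitted spacing and from the chock having been pushed about 4–5 mm downhill.

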